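# Gauge choke housing keyways and sort pass and reject

### The job

Check the keyway of every choke housing on the bench except the red-tagged ones: in the order white, blue, yellow (a colour may be missing), push the sprung depth gauge down into the keyway until its base sits flat on the housing and hold it there for half a second to read the depth. A housing whose keyway is more than 20 mm deep goes into the pass nest of its tag's colour, and one with a shallower keyway, like any red-tagged one, into any free reject nest, all standing keyway up and fully down on the nest floor. Leave the gauge standing on its stand, and leave the other equipment on the bench alone.

Things in the scene. Friction and masses are not known exactly. Their poses are not given: they have to be found in the camera images.
- white_1: Dark grey metal choke housing, 80 mm long (x), 44 wide (y), 56 high, about 0.4 kg, standing keyway up; the keyway, 16 mm wide, runs along x in the middle of its top, open at both ends. White tag strips on top and ends. Origin: underside centre, z up. Grip across the width. Keyway 26 or 14 mm deep: gauge it. Of white_1 and white_2 just one is there.
- white_2: Dark grey metal choke housing, 80 mm long (x), 44 wide (y), 56 high, about 0.4 kg, standing keyway up; the keyway, 16 mm wide, runs along x in the middle of its top, open at both ends. White tag strips on top and ends. Origin: underside centre, z up. Grip across the width. Keyway 26 or 14 mm deep: gauge it. Of white_1 and white_2 just one is there.
- blue_1: Dark grey metal choke housing, 80 mm long (x), 44 wide (y), 56 high, about 0.4 kg, standing keyway up; the keyway, 16 mm wide, runs along x in the middle of its top, open at both ends. Blue tag strips on top and ends. Origin: underside centre, z up. Grip across the width. Keyway 26 or 14 mm deep: gauge it. Of blue_1 and blue_2 just one is there.
- blue_2: Dark grey metal choke housing, 80 mm long (x), 44 wide (y), 56 high, about 0.4 kg, standing keyway up; the keyway, 16 mm wide, runs along x in the middle of its top, open at both ends. Blue tag strips on top and ends. Origin: underside centre, z up. Grip across the width. Keyway 26 or 14 mm deep: gauge it. Of blue_1 and blue_2 just one is there.
- yellow_1: Dark grey metal choke housing, 80 mm long (x), 44 wide (y), 56 high, about 0.4 kg, standing keyway up; the keyway, 16 mm wide, runs along x in the middle of its top, open at both ends. Yellow tag strips on top and ends. Origin: underside centre, z up. Grip across the width. Keyway 26 or 14 mm deep: gauge it. Of yellow_1 and yellow_2 one or none is there.
- yellow_2: Dark grey metal choke housing, 80 mm long (x), 44 wide (y), 56 high, about 0.4 kg, standing keyway up; the keyway, 16 mm wide, runs along x in the middle of its top, open at both ends. Yellow tag strips on top and ends. Origin: underside centre, z up. Grip across the width. Keyway 26 or 14 mm deep: gauge it. Of yellow_1 and yellow_2 one or none is there.
- red_1: Dark grey metal choke housing, 80 mm long (x), 44 wide (y), 56 high, about 0.4 kg, standing keyway up; the keyway, 16 mm wide, runs along x in the middle of its top, open at both ends. Red tag strips on top and ends. Origin: underside centre, z up. Grip across the width. Always a reject, not gauged. One or both of red_1, red_2 are there.
- red_2: Dark grey metal choke housing, 80 mm long (x), 44 wide (y), 56 high, about 0.4 kg, standing keyway up; the keyway, 16 mm wide, runs along x in the middle of its top, open at both ends. Red tag strips on top and ends. Origin: underside centre, z up. Grip across the width. Always a reject, not gauged. One or both of red_1, red_2 are there.
- gauge: Sprung depth gauge, 0.33 kg. Steel base plate 36 (x) by 60 (y) by 10 mm; origin: centre of the base's flat underside, z up. On it a black column, 34 (x) by 30 mm (y), up to z = 92 mm: grip it across its y at z = about 72 mm. A round-tipped probe rod 8 mm thick comes out of the middle of the base and reaches 32 mm below it when free. Starts upright on its stand.
- probe (a joint): Travel of the probe rod up into the gauge, m: 0 free, at most 0.030. With the base flat on a housing, keyway depth = 0.032 minus this (0.006 or 0.018). Spring: 2 N + 200 N/m, so hold the gauge down with 5 to 15 N. An orange pointer on the column's x faces rises with the rod: on the green field the keyway is over 20 mm deep, on the red field shallower.
- probe_tip (a point): The very tip of the probe rod, 32 mm below the gauge's underside when free.
- stand_top (a point): Centre of the top of the fixed gauge stand: two blue blocks on a plate, 60 (x) by 74 (y) by 45 mm high, with a gap 24 mm wide along x in which the probe hangs free. The gauge's underside rests here, 45 mm above the bench, its 60 mm base lying across the gap, so gauge axes along the point's.
- flux_can: Bystander: metal can 66 mm across, 90 mm high. Origin: underside centre.
- tape_roll: Bystander, not always there: yellow tape roll 90 mm across, 24 mm high. Origin: underside centre.
- toroid: Bystander: round dark choke, 96 mm across, 45 mm high with a red handle. Origin: underside centre.
- nest_white (a point): Centre of the floor of the white-coloured nest of the fixed wooden pass board: three recesses in a row, 90 mm apart, each 90 (x) by 54 mm (y), floor 6 mm and wall tops 18 mm above the bench; the board and the reject board may change sides. A housing's origin belongs here, its length along the point's x (either way round).
- nest_blue (a point): Centre of the floor of the blue-coloured nest of the fixed wooden pass board: three recesses in a row, 90 mm apart, each 90 (x) by 54 mm (y), floor 6 mm and wall tops 18 mm above the bench; the board and the reject board may change sides. A housing's origin belongs here, its length along the point's x (either way round).
- nest_yellow (a point): Centre of the floor of the yellow-coloured nest of the fixed wooden pass board: three recesses in a row, 90 mm apart, each 90 (x) by 54 mm (y), floor 6 mm and wall tops 18 mm above the bench; the board and the reject board may change sides. A housing's origin belongs here, its length along the point's x (either way round).
- reject_1 (a point): Centre of the floor of a red reject nest of the fixed black reject board: six recesses of the same size and heights as the pass nests, 105 mm apart in x, 85 mm in y. A housing's origin goes here, its length along the point's x (either way round).
- reject_2 (a point): Centre of the floor of a red reject nest of the fixed black reject board: six recesses of the same size and heights as the pass nests, 105 mm apart in x, 85 mm in y. A housing's origin goes here, its length along the point's x (either way round).
- reject_3 (a point): Centre of the floor of a red reject nest of the fixed black reject board: six recesses of the same size and heights as the pass nests, 105 mm apart in x, 85 mm in y. A housing's origin goes here, its length along the point's x (either way round).
- reject_4 (a point): Centre of the floor of a red reject nest of the fixed black reject board: six recesses of the same size and heights as the pass nests, 105 mm apart in x, 85 mm in y. A housing's origin goes here, its length along the point's x (either way round).
- reject_5 (a point): Centre of the floor of a red reject nest of the fixed black reject board: six recesses of the same size and heights as the pass nests, 105 mm apart in x, 85 mm in y. A housing's origin goes here, its length along the point's x (either way round).
- reject_6 (a point): Centre of the floor of a red reject nest of the fixed black reject board: six recesses of the same size and heights as the pass nests, 105 mm apart in x, 85 mm in y. A housing's origin goes here, its length along the point's x (either way round).
Things that resemble listed ones, but are neither listed nor needed, are in the scene too. Leave any purple look-alike of the red_2 alone.

How it is judged:
By the outcome, as a careful person would: the job done as asked, in the order asked, and still so for the second after the job is handed in, with the robot touching nothing.
Of white_1, white_2 only 1 to 1 are there at a start; the rules pass over those that are not, and their reading is None.
Of blue_1, blue_2 only 1 to 1 are there at a start; the rules pass over those that are not, and their reading is None.
Of yellow_1, yellow_2, tape_roll only 1 to 1 are there at a start; the rules pass over those that are not, and their reading is None.
Of red_1, red_2 only 1 to 2 are there at a start; the rules pass over those that are not, and their reading is None.
At some moment in a run one of white_1, white_2, blue_1, blue_2, yellow_1, yellow_2, red_1, red_2 may be knocked a few centimetres aside while the robot is not near it.
It also fails if it takes over 210 s, if anything falls off the work surface, if the arm or the gripper's body presses on something with over 40 N, if the wrist force passes 120 N, or if a joint passes its speed limit or range.

### The arm

A 6-joint arm with a two-finger parallel gripper is mounted at the origin on the work surface. World frame = base frame: x ahead of the robot, y to its left, z up, the work surface at z = 0. Lengths are in m, angles in rad, forces in N, time in s.
With the tool pointing down it reaches from about 0.35 to 0.925 m from the base axis. Payload 6.4 kg.
Tool frame: the origin (TCP) lies between the finger pads; the fingertips stand 8 mm ahead of it and the grasp point (between the pads) lies 11 mm behind it; z points along the fingers, y is the line along which they close (so a half turn about z gives the same grasp; the last joint's range is limited). The gripper opens to 85 mm and grips with 20 to 120 N. Pads are 22 mm wide; open, the fingers measure 114 mm over their backs; the gripper's body (76 mm by 85 mm) begins 54 mm behind the grasp point. The pads swing forward as they close: fully open they stand 13 mm farther back than shut.
Start: joints at [-1.514, 0.245, 1.558, -0, 1.339, -0.174], TCP at [0.149, -0.633, 0.239] pointing down, gripper open.
Joint ranges: [-3.13, 3.13], [-1.02, 2.26], [0.13, 2.54], [-0.95, 4.09], [0.21, 2.88], [-2.74, 2.74]. Speed limits (rad/s): [2.57, 2.57, 3.14, 3.14, 3.14, 3.14].

### API

Orientations are given as [roll, pitch, yaw] about the fixed x, y, z axes, in that order (R = Rz(yaw) Ry(pitch) Rx(roll)).
In Python, from station import sense, camera, ctrl, nets gives the robot as it stands.
- The arm moves only by the tool arm_command, never from a script. Its arguments are lists of equal length, an entry for each row: "linear": the shift along the tool's x, y, z in m, a list of three; "roll": the turn about the tool's z in degrees; "claw": the finger opening in m, from 0 to 0.0854. A call has exactly 10 rows; each row shifts and turns the commanded pose from where the row before left it, along the tool's axes as they then stand; what a row does not reach is not made up. A row lasts 1/8 s, in which the tool goes at most 62.5 mm and 10.7 degrees, less where a joint would pass 70% of its speed; a pose out of reach is approached as far as the arm can. A call is refused whole if a number of a shift passes 0.0625 or a number of a turn 10.7, either way. A call with a gripper value outside its range is refused whole. The fingers move at their own pace and stop on an object; the grip force is fixed at half the most. Time passes only in rows, so rows that do not move let the fingers close, or fill a call up. It gives the time, the measured TCP pose, the force, the opening and the grip force at its end, in the units of the state.
- sense(): the state, without advancing time (a new reading comes with each control period).
- camera(name): name is "side" or "top" or "wrist"; returns a dict with "img" (420x560x3 uint8, red, green, blue), "camera_matrix" (3x3 intrinsics, pixels), "eye" and "rotation" of the camera in the world. Camera axes: x right, y up, looking along -z (the intrinsics and any distortion apply to the point x, -y, -z); pixel columns grow to the right and rows downward; lengths in m; the calibration is good to about 2 mm. A picture is of the moment at which its call begins. There is no depth.
- ctrl.sign_off(): hands the job in; it is judged then, once.
Trained networks look in a picture, given as the dict that the camera call returned (one of the last four; its "shot" number tells which), for a name from the list of things; names that differ only in an ending like _2 or _b are one class to them, and where a whole thing is asked for, a point or a joint stands for the part that bears it (a point fixed in the world has none). Each returns a list of dicts, best first, with "conf" (0 to 1); they miss things now and then, are a little off and sometimes report something else, mostly with a low value. They report only what shows in the picture. A call takes as long as a camera call. They do not tell look-alikes from the thing itself.
- nets.search_frame(picture, thing): "rect" ([centre column, centre row, width, height] in pixels, round what is visible of it).
- nets.landmark_of(picture, thing): "location" ([column, row] in pixels: a listed point, or the origin of a listed thing).
The state is a dict: "time_s": time; "joint_positions": joint angles; "qvel": joint speeds; "joint_efforts": joint torques, N m; "tool_pos": TCP position; "eef_rot": TCP orientation; "ft_force": force on the tool from outside, world axes, zero at the start; "wrist_torque": the same for the moment, N m; "width": finger opening in m; "grasp_force": force on a finger pad.
Only numpy, scipy, OpenCV 4.12 (cv2) and the standard library are available. Lean on these libraries where they do the work, as an engineer would, in place of code of your own. Each camera call takes 0.05 s, during which the arm holds its last target. There are 200 camera calls.

## Working session

There is one attempt and no reset: what is moved stays moved. The work goes in short steps, Python scripts to look and compute and a tool call to move; the robot and the scene stay as the last step left them, time stands still between calls to the robot, and variables do not carry over. Pictures are saved under pics/ and viewed, at most 14 in all, crops included, and the job is handed in when it is done.

Besides the shell and the picture viewer there is one more tool, called after "Emit:" in YAML: its name, and indented under it one key for each argument. arm_command: Moves the arm, as the interface text tells. Its arguments: {"type":"object","properties":{"linear":{"type":"array"},"roll":{"type":"array"},"claw":{"type":"array"}},"required":["linear","roll","claw"]}

```bash
mkdir -p pics
cat > h.py <<'E'
import numpy as np, cv2
from station import sense, camera, ctrl, nets
def ray(p,uv):
    K=np.array(p["camera_matrix"]); R=np.array(p["rotation"]); e=np.array(p["eye"])
    d=np.linalg.inv(K)@np.array([uv[0],uv[1],1.]); d=R@np.array([d[0],-d[1],-d[2]])
    return e,d
def at(p,uv,z):
    e,d=ray(p,uv); return e+d*(z-e[2])/d[2]
def px(p,X):
    R=np.array(p["rotation"]); c=R.T@(np.array(X)-np.array(p["eye"])); K=np.array(p["camera_matrix"])
    q=K@np.array([c[0],-c[1],-c[2]]); return q[:2]/q[2]
def save(p,n,crop=None,s=1):
    im=p["img"]
    if crop: im=im[crop[1]:crop[3],crop[0]:crop[2]]
    im=cv2.resize(im,None,fx=s,fy=s,interpolation=cv2.INTER_CUBIC)
    cv2.imwrite("pics/"+n,im[:,:,::-1])
E
python3 - <<'E'
from h import *
np.set_printoptions(precision=3,suppress=True)
t=camera("top"); save(t,"top0.png",s=1.4); s=camera("side"); save(s,"side0.png",s=1.4)
for p in (t,s): print({k:(np.array(v) if k!='img' else 0) for k,v in p.items()})
for n in "white_1 blue_1 yellow_1 red_1 gauge stand_top flux_can tape_roll toroid nest_white nest_blue nest_yellow reject_1 reject_2".split():
  for d in nets.landmark_of(t,n)[:7]:
    z={'st':.045,'ne':.006,'re':.006}.get(n[:2],0) if n[:3]!='red' else 0
    if n=='gauge': z=.045
    print(n,round(d["conf"],2),np.array(d["location"]),at(t,d["location"],z))
print(sense())
E
```

```text
{'img': 0, 'camera_matrix': array([[473.804,   0.   , 289.845],
       [  0.   , 473.804, 208.698],
       [  0.   ,   0.   ,   1.   ]]), 'eye': array([0.508, 0.002, 1.121]), 'rotation': array([ 0.035, -0.009, -1.546]), 'shot': array(1)}
{'img': 0, 'camera_matrix': array([[379.8  ,   0.   , 290.886],
       [  0.   , 379.8  , 212.351],
       [  0.   ,   0.   ,   1.   ]]), 'eye': array([0.444, 0.66 , 0.614]), 'rotation': array([ 0.859,  0.011, -3.006]), 'shot': array(2)}Traceback (most recent call last):
  File "<stdin>", line 9, in <module>
  File "h.py", line 8, in at
    e,d=ray(p,uv); return e+d*(z-e[2])/d[2]
                                       ~^^^
IndexError: invalid index to scalar variable.
```

Rotation is rpy.

```bash
sed -i 's/R=np.array(p\["rotation"\])/R=Ro.from_euler("xyz",p["rotation"]).as_matrix()/; 1a from scipy.spatial.transform import Rotation as Ro\nnp.set_printoptions(precision=3,suppress=True)' h.py
python3 - <<'E'
from h import *
t=camera("top")
for n in "white_1 blue_1 yellow_1 red_1 gauge stand_top flux_can tape_roll toroid nest_white nest_blue nest_yellow reject_1".split():
  for d in nets.landmark_of(t,n)[:7]:
    z={'st':.045,'ne':.006,'re':.006}.get(n[:2],0) if n[:3]!='red' else 0
    if n=='gauge': z=.045
    print(n,round(d["conf"],2),np.array(d["location"]),at(t,d["location"],z))
print(sense())
E
```

```text
white_1 0.65 [332.8 249.6] [ 0.453 -0.112  0.   ]
blue_1 0.56 [334.9 180.3] [ 0.617 -0.113  0.   ]
yellow_1 0.6 [234.4 239.2] [0.472 0.121 0.   ]
red_1 0.71 [283.8 201.6] [0.564 0.007 0.   ]
red_1 0.64 [236.8 188.1] [0.593 0.119 0.   ]
red_1 0.59 [197.9 292.7] [0.344 0.203 0.   ]
gauge 0.67 [282.2 258.2] [0.433 0.007 0.045]
tape_roll 0.16 [335.4 186.2] [ 0.603 -0.115  0.   ]
nest_white 0.66 [113.9 227.1] [0.493 0.403 0.006]
nest_white 0.44 [330.3 248.9] [ 0.455 -0.105  0.006]
nest_white 0.41 [462.4 217. ] [ 0.538 -0.416  0.006]
nest_blue 0.67 [153.9 229.9] [0.489 0.31  0.006]
nest_yellow 0.94 [192.6 233.4] [0.483 0.219 0.006]
nest_yellow 0.19 [283.4 199.5] [0.568 0.008 0.006]
reject_1 0.96 [390.8 208. ] [ 0.555 -0.246  0.006]
reject_1 0.79 [456.  262.5] [ 0.43  -0.402  0.006]
reject_1 0.72 [462.6 216.6] [ 0.539 -0.416  0.006]
reject_1 0.65 [424.3 215. ] [ 0.54  -0.326  0.006]
reject_1 0.59 [420.9 258. ] [ 0.439 -0.319  0.006]
reject_1 0.58 [386.2 251.5] [ 0.452 -0.237  0.006]
{'time_s': 0.85, 'joint_positions': array([-1.514,  0.245,  1.558,  0.   ,  1.339, -0.174]), 'qvel': array([-0.002,  0.   , -0.   ,  0.002, -0.001, -0.002]), 'joint_efforts': array([  0.001, -42.95 , -32.642,  -0.   ,   0.   ,   0.   ]), 'tool_pos': array([ 0.149, -0.633,  0.239]), 'eef_rot': array([ 3.142, -0.   ,  0.231]), 'ft_force': array([-0.457,  0.186,  0.089]), 'wrist_torque': array([-0.054, -0.013,  0.008]), 'grasp_force': 0.0, 'width': 0.08545777148380106}
```

View pics/top0.png

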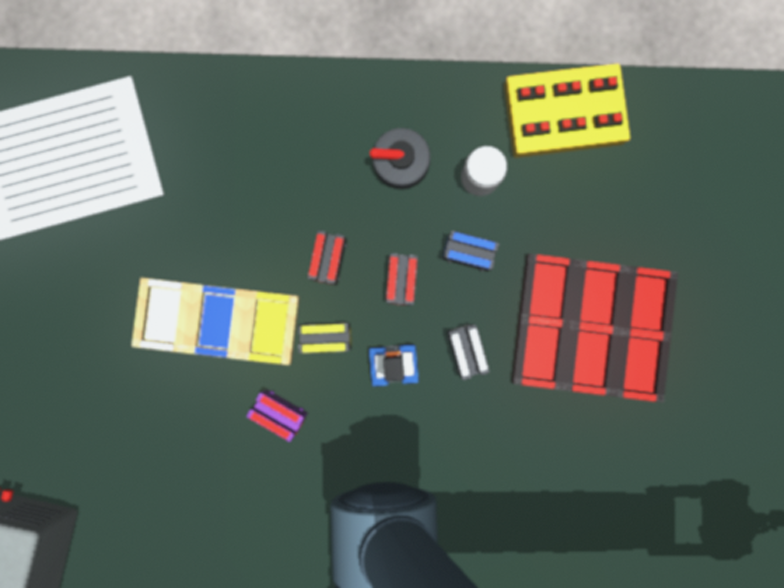

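View pics/side0.png

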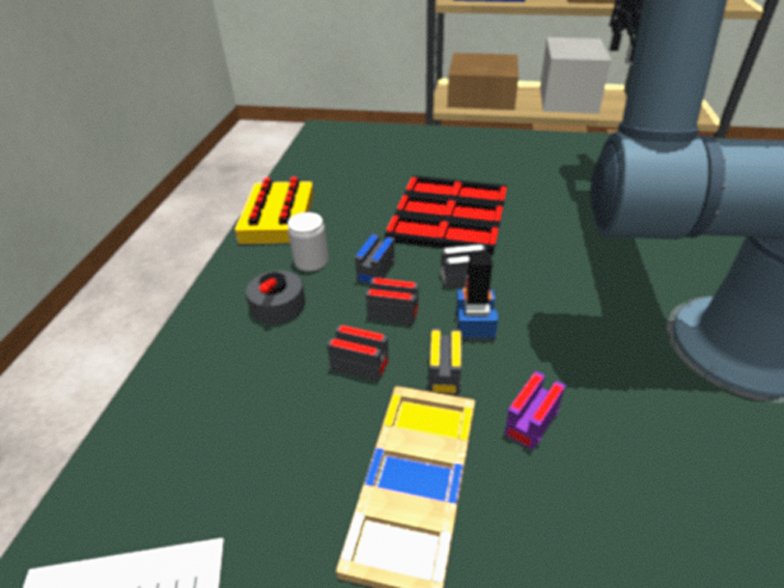

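```bash
cat >> h.py <<'E'
HUE=dict(white=None,blue=(100,125),yellow=(22,36),red=(0,8))
def housing(p,col,near,rad=.06,z=.056):
    """mask tag strips near an expected xy; return centre xy, yaw deg, size"""
    hsv=cv2.cvtColor(p["img"],cv2.COLOR_RGB2HSV); h,s,v=cv2.split(hsv)
    if col=="white": m=(s<60)&(v>140)
    else:
        a,b=HUE[col]; m=(h>=a)&(h<=b)&(s>120)&(v>90)
        if col=="red": m|=(h>=174)&(s>120)&(v>90)
    ys,xs=np.nonzero(m)
    P=np.array([at(p,(x,y),z)[:2] for x,y in zip(xs,ys)])
    P=P[np.hypot(*(P-near).T)<rad]
    c,wh,a=cv2.minAreaRect((P*1000).astype(np.float32))
    if wh[0]<wh[1]: a+=90; wh=wh[::-1]
    a=(a+90)%180-90
    return np.array(c)/1000,a,np.array(wh),len(P)
def rigid(model,obs):
    m=model-model.mean(0); o=obs-obs.mean(0)
    th=np.arctan2((m[:,0]*o[:,1]-m[:,1]*o[:,0]).sum(),(m*o).sum())
    c,s=np.cos(th),np.sin(th); R=np.array([[c,-s],[s,c]])
    f=model@R.T+obs.mean(0)-R@model.mean(0)
    return np.degrees(th),f,np.abs(f-obs).max()
E
cat > look.py <<'E'
from h import *
t=camera("top")
for n in ("white","blue","yellow","red"):
  for d in nets.landmark_of(t,n+"_1")[:4]:
    q=at(t,d["location"],0)[:2]
    if d["conf"]<.3: continue
    try: print(n,round(d["conf"],2),q,*housing(t,n,q))
    except Exception as e: print(n,q,'fail')
E
python3 look.py
python3 - <<'E'
from h import *
t=camera("top")
for z in (.137,.06): 
  pass
print("stand", [ (round(d["conf"],2),at(t,d["location"],.045)) for d in nets.landmark_of(t,"stand_top")], [ (round(d["conf"],2),at(t,d["location"],.045)) for d in nets.landmark_of(t,"gauge")])
print("standblue",housing(t,"blue",np.array([.433,.007]),.05,.045))
s=camera("side")
for n,z in (("gauge",.045),("stand_top",.045),("white_1",0),("blue_1",0),("yellow_1",0),("red_1",0),("nest_white",.006),("nest_blue",.006),("nest_yellow",.006)):
  print("side",n,[(round(d["conf"],2),at(s,d["location"],z)[:2]) for d in nets.landmark_of(s,n)[:3]])
obs=np.array([[.493,.403],[.489,.31],[.483,.219]]); print(rigid(np.array([[0,.18],[0,.09],[0,0]]),obs))
obs=np.array([[.555,-.246],[.54,-.326],[.539,-.416],[.452,-.237],[.439,-.319],[.43,-.402]])
print(rigid(np.array([[.105,0],[.105,-.085],[.105,-.17],[0,0],[0,-.085],[0,-.17]]),obs))
im=cv2.resize(t["img"][180:310,230:380],None,fx=5,fy=4.6,interpolation=cv2.INTER_CUBIC); cv2.imwrite("pics/c1.png",im[:,:,::-1])
E
```

```text
white 0.67 [ 0.451 -0.103] [ 0.453 -0.111] 17.2502498626709 [73.16 44.5 ] 434
blue 0.88 [ 0.609 -0.113] [ 0.617 -0.111] 76.51419830322266 [67.423 44.513] 361
yellow 0.68 [0.476 0.128] [0.469 0.139] -88.57171380519867 [96.418 44.762] 330
red 0.81 [0.569 0.012] [0.567 0.001] -3.779571533203125 [66.564 44.417] 327
red 0.8 [0.599 0.121] [0.6   0.123] -9.6461181640625 [67.786 44.16 ] 357
red 0.7 [0.34  0.199] [0.341 0.197] 60.626712799072266 [63.192 41.742] 252
stand [(0.89, array([0.427, 0.006, 0.045]))] [(0.66, array([ 0.552, -0.242,  0.045])), (0.63, array([0.425, 0.   , 0.045]))]
standblue (array([0.428, 0.01 ]), -83.44695663452148, array([77.325, 62.921]), 329)
side gauge [(0.96, array([0.429, 0.019]))]
side stand_top [(0.57, array([0.431, 0.002]))]
side white_1 [(0.93, array([ 0.452, -0.11 ]))]
side blue_1 [(0.58, array([ 0.614, -0.106])), (0.22, array([0.469, 0.116]))]
side yellow_1 [(0.87, array([0.469, 0.112])), (0.48, array([ 0.433, -0.338]))]
side red_1 [(0.94, array([0.34 , 0.192])), (0.72, array([0.607, 0.115])), (0.63, array([0.563, 0.002]))]
side nest_white [(0.68, array([0.497, 0.396]))]
side nest_blue [(0.57, array([0.487, 0.305])), (0.5, array([ 0.453, -0.217]))]
side nest_yellow [(0.69, array([0.481, 0.219])), (0.3, array([ 0.444, -0.322]))]
(np.float64(-3.1108406534907744), array([[0.493, 0.401],
       [0.488, 0.311],
       [0.483, 0.221]]), np.float64(0.0024659554913796233))
(np.float64(-6.107281932263929), array([[ 0.554, -0.245],
       [ 0.545, -0.33 ],
       [ 0.536, -0.414],
       [ 0.449, -0.234],
       [ 0.44 , -0.319],
       [ 0.431, -0.403]]), np.float64(0.004702032606983542))
```

View pics/c1.png

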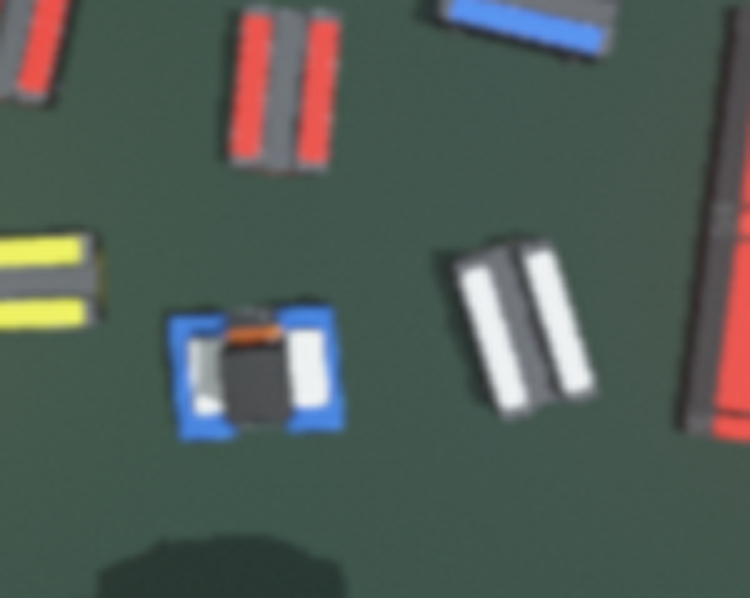

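```bash
cat >> h.py <<'E'
def plan(xyz,yaw,n=1):
    """turn (roll deg, tool), then shift in tool axes after turning, from the measured pose"""
    s=sense(); p=np.array(s["tool_pos"]); y=np.degrees(s["eef_rot"][2])
    d=(yaw-y+90)%180-90
    # joint 6 check
    j6=np.degrees(np.arctan2(xyz[1],xyz[0]))+90-(y+d)
    j6=(j6+180)%360-180
    a=np.radians(y+d); dx=np.array(xyz)-p
    X=np.array([np.cos(a),np.sin(a)]); Y=np.array([np.sin(a),-np.cos(a)])
    print("t",s["time_s"],"pose",p,"yaw",y,"roll total",round(-d,1),"shift",np.array([dx[:2]@X,dx[:2]@Y,-dx[2]]),"j6 end",round(j6),"F",s["ft_force"],"w",s["width"])
E
python3 - <<'E'
from h import *
t=camera("top")
print(at(t,(281.6,264.2),.137), px(t,[.428,.008,.137]))
print(housing(t,"yellow",np.array([.469,.117]),.048))
plan([.428,.008,.2],6.3)
E
```

```text
[0.427 0.007 0.137] [281.28  263.764]
(array([0.469, 0.124]), -88.25680160522461, array([64.981, 44.725]), 319)
t 1.8 pose [ 0.149 -0.633  0.239] yaw 13.227440359194501 roll total 6.9 shift [ 0.348 -0.606  0.039] j6 end 85 F [-0.376  0.096 -0.201] w 0.08555753553000023
```

Emit:
arm_command:
  linear:
    - [0,0,0.02]
    - [0.027,-0.047,0]
    - [0.027,-0.047,0]
    - [0.027,-0.047,0]
    - [0.027,-0.047,0]
    - [0.027,-0.047,0]
    - [0.027,-0.047,0]
    - [0.027,-0.047,0]
    - [0.027,-0.047,0]
    - [0.027,-0.047,0]
  roll: [6.9,0,0,0,0,0,0,0,0,0]
  claw: [0.085,0.085,0.085,0.085,0.085,0.085,0.085,0.085,0.085,0.085]

```text
time_s: 3.05
tool_pos: [0.3441, -0.1841, 0.2196]
eef_rot: [3.141, -0.001, 0.11]
ft_force: [0.8, -0.8, -0.1]
width: 0.0849
grasp_force: 0.0
```

```bash
python3 -c "
from h import *
plan([.428,.008,.2],6.3)"
```

```text
t 3.05 pose [ 0.344 -0.184  0.22 ] yaw 6.290177430292259 roll total -0.0 shift [ 0.105 -0.182  0.02 ] j6 end 85 F [ 0.784 -0.845 -0.075] w 0.08491875580981202
```

Emit:
arm_command:
  linear:
    - [0.025,-0.045,0]
    - [0.025,-0.045,0]
    - [0.025,-0.045,0]
    - [0.025,-0.044,0]
    - [0.005,-0.003,0.02]
    - [0,0,0]
    - [0,0,0]
    - [0,0,0]
    - [0,0,0]
    - [0,0,0]
  roll: [0,0,0,0,0,0,0,0,0,0]
  claw: [0.085,0.085,0.085,0.085,0.085,0.085,0.085,0.085,0.085,0.085]

```text
time_s: 4.3
tool_pos: [0.428, 0.0066, 0.1996]
eef_rot: [3.141, -0.001, 0.11]
ft_force: [-0.1, -0.3, 0.9]
width: 0.085
grasp_force: 0.0
```

```bash
python3 -c "
from h import *
plan([.428,.008,.106],6.3)
w=camera('wrist'); save(w,'w1.png')
print(w['eye'],w['rotation'],px(w,[.428,.008,.137]))
for n in ('gauge','stand_top'):
  print(n,[(d['conf'],d['location'],at(w,d['location'],.045)) for d in nets.landmark_of(w,n)])
"
```

```text
t 4.3 pose [0.428 0.007 0.2  ] yaw 6.286928769819553 roll total -0.0 shift [ 0.    -0.001  0.094] j6 end 85 F [-0.127 -0.339  0.896] w 0.08503499202361801
[0.498 0.013 0.335] [-0.276 -0.001 -1.462] [276.188 232.512]
gauge [(0.8, [280.0, 197.7], array([0.433, 0.006, 0.045]))]
stand_top []
```

View pics/w1.png

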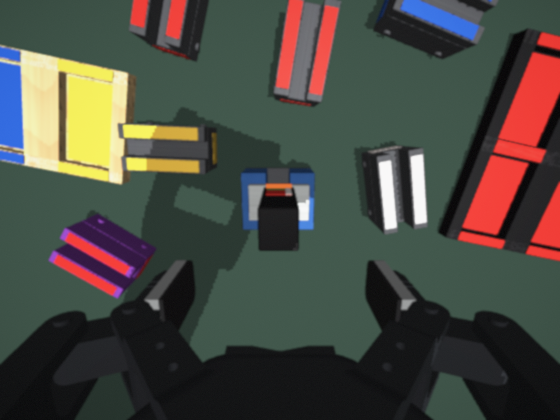

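Emit:
arm_command:
  linear:
    - [0,0,0.02]
    - [0,0,0.025]
    - [0,0,0.025]
    - [0,0,0.018]
    - [0,0,0.006]
    - [0,0,0]
    - [0,0,0]
    - [0,0,0]
    - [0,0,0]
    - [0,0,0]
  roll: [0,0,0,0,0,0,0,0,0,0]
  claw: [0.06,0.06,0.06,0.06,0.06,0.015,0.015,0.015,0.015,0.015]

```text
time_s: 5.7
tool_pos: [0.4286, 0.0068, 0.1061]
eef_rot: [3.141, -0.001, 0.11]
ft_force: [-0.2, 1.9, 5.6]
width: 0.0295
grasp_force: 62.4
```

Emit:
arm_command:
  linear:
    - [0,0,0]
    - [0,0,0]
    - [0,0,-0.02]
    - [0,0,-0.03]
    - [0,0,-0.03]
    - [0,0,-0.03]
    - [0,0,0]
    - [0,0,0]
    - [0,0,0]
    - [0,0,0]
  roll: [0,0,0,0,0,0,0,0,0,0]
  claw: [0.015,0.015,0.015,0.015,0.015,0.015,0.015,0.015,0.015,0.015]

```text
time_s: 6.95
tool_pos: [0.4273, 0.007, 0.2141]
eef_rot: [-3.141, 0.002, 0.11]
ft_force: [0.7, -0.1, -3.5]
width: 0.0295
grasp_force: 61.6
```

```bash
python3 -c "
from h import *
plan([.453,-.111,.18],17.2)"; python3 look.py
```

```text
t 6.95 pose [0.427 0.007 0.214] yaw 6.321845892494909 roll total -10.9 shift [-0.01   0.12   0.034] j6 end 59 F [ 0.678 -0.066 -3.498] w 0.029507020240415727
white 0.79 [ 0.456 -0.113] [ 0.453 -0.111] 17.2502498626709 [73.16 44.5 ] 435
blue 0.81 [ 0.618 -0.112] [ 0.617 -0.111] 76.51419830322266 [67.423 44.513] 362
yellow 0.73 [0.472 0.12 ] [0.469 0.124] -84.56358766555786 [67.422 43.884] 342
red 0.89 [0.347 0.191] [0.341 0.197] 61.290287017822266 [62.875 41.881] 252
red 0.77 [0.599 0.121] [0.6   0.123] -10.428878784179688 [67.375 44.037] 356
red 0.62 [0.568 0.006] [0.567 0.001] -3.779571533203125 [66.564 44.417] 327
```

```bash
cat >> h.py <<'E'
def strips(p,col,near,rad=.05,z=.056):
    """yaw (deg) and centre from the two separate top strips"""
    hsv=cv2.cvtColor(p["img"],cv2.COLOR_RGB2HSV); h,s,v=cv2.split(hsv)
    if col=="white": m=(s<60)&(v>170)
    else:
        a,b=HUE[col]; m=(h>=a)&(h<=b)&(s>120)&(v>150)
        if col=="red": m|=(h>=174)&(s>120)&(v>150)
    n,lab,st,cen=cv2.connectedComponentsWithStats(m.astype(np.uint8),connectivity=4)
    out=[]
    for i in range(1,n):
        ys,xs=np.nonzero(lab==i)
        if len(xs)<60: continue
        P=np.array([at(p,(x,y),z)[:2] for x,y in zip(xs,ys)])
        c=P.mean(0)
        if np.hypot(*(c-near))>rad: continue
        w,V=np.linalg.eigh(np.cov(P.T)); a=np.degrees(np.arctan2(V[1,1],V[0,1])); a=(a+90)%180-90
        out.append((c,a,len(xs),np.sqrt(12*w)*1000))
    out.sort(key=lambda o:-o[2]); out=out[:2]
    r=dict(parts=out)
    if len(out)==2:
        d=out[0][0]-out[1][0]; nrm=(np.degrees(np.arctan2(d[1],d[0]))+180)%180-90
        r.update(c=(out[0][0]+out[1][0])/2,yaw_n=nrm,gap=np.hypot(*d)*1000)
    return r
E
python3 -c "
from h import *
t=camera('top');w=camera('wrist')
for n,q in (('white',(.453,-.111)),('blue',(.617,-.111)),('yellow',(.469,.12)),('red',(.6,.123)),('red',(.567,.001))):
  for p in (t,w):
    r=strips(p,n,q); print(n,r.get('c'),r.get('yaw_n'),r.get('gap'),[(x[1],x[2],x[3]) for x in r['parts']])
"
```

```text
white [ 0.453 -0.111] 16.798246849909503 29.792657383337886 [(np.float64(16.547330973600594), 179, array([12.876, 68.853])), (np.float64(17.12761088835535), 174, array([12.66 , 69.155]))]
white [ 0.455 -0.113] 16.878323758224596 30.08939002719006 [(np.float64(17.123841840461836), 795, array([12.257, 69.445])), (np.float64(17.115168758346186), 787, array([12.302, 69.264]))]
blue [ 0.617 -0.111] 76.16394440073569 30.496928109829796 [(np.float64(76.48709276903105), 180, array([13.695, 66.773])), (np.float64(76.59853140530163), 170, array([12.843, 67.887]))]
blue [ 0.614 -0.127] 30.795351210122362 38.72720666187151 [(np.float64(76.77882972696796), 1161, array([11.718, 68.765])), (np.float64(88.41572587684874), 126, array([ 5.383, 17.528]))]
yellow [0.469 0.124] -88.66777111155994 30.061966616634443 [(np.float64(-86.28421725423652), 149, array([11.337, 65.747])), (np.float64(-85.70500622338366), 148, array([11.128, 66.675]))]
yellow [0.47  0.124] -86.51827071957075 30.14065224861532 [(np.float64(-86.22131013954822), 785, array([10.879, 68.185])), (np.float64(-86.22008576187221), 684, array([10.629, 69.076]))]
red [0.6   0.123] -10.556199358741424 30.27642909127818 [(np.float64(-10.047051889447516), 176, array([13.203, 67.266])), (np.float64(-9.975995244237197), 170, array([12.744, 67.734]))]
red [0.583 0.125] -1.6186340481509092 30.417623310693912 [(np.float64(-11.530369616944881), 596, array([11.883, 34.611])), (np.float64(-12.670851614237336), 453, array([12.002, 25.584]))]
red [0.567 0.001] -2.7922525544750414 30.908387064418434 [(np.float64(-3.525709084395146), 171, array([12.906, 67.22 ])), (np.float64(-3.8367876456308068), 154, array([11.666, 67.404]))]
red [ 0.571 -0.002] -3.3488386478314283 30.120768374626927 [(np.float64(-3.6254692136184303), 1091, array([11.753, 68.475])), (np.float64(-3.4221843347039567), 1078, array([11.829, 68.357]))]
```

```bash
python3 -c "
from h import *
plan([.454,-.112,.16],17)"
```

```text
t 7.3 pose [0.428 0.007 0.215] yaw 6.324799708863206 roll total -10.7 shift [-0.01   0.121  0.055] j6 end 59 F [ 0.026 -0.076 -3.343] w 0.02928859036875356
```

Emit:
arm_command:
  linear:
    - [0,0,0]
    - [0,0,0]
    - [-0.004,0.03,0]
    - [-0.006,0.04,0]
    - [0,0.04,0]
    - [0,0.011,0.01]
    - [0,0,0.03]
    - [0,0,0.015]
    - [0,0,0]
    - [0,0,0]
  roll: [-5.4,-5.3,0,0,0,0,0,0,0,0]
  claw: [0.015,0.015,0.015,0.015,0.015,0.015,0.015,0.015,0.015,0.015]

```text
time_s: 8.55
tool_pos: [0.4544, -0.1117, 0.1612]
eef_rot: [3.141, -0.001, 0.298]
ft_force: [0.5, -0.0, -1.7]
width: 0.0291
grasp_force: 61.4
```

```bash
python3 -c "
from h import *
plan([.454,-.112,.117],17)
w=camera('wrist'); save(w,'w2.png')
r=strips(w,'white',(.454,-.112)); print(r)
"
```

```text
t 8.55 pose [ 0.454 -0.112  0.161] yaw 17.056762828687496 roll total 0.1 shift [-0.     0.     0.044] j6 end 59 F [ 0.522 -0.045 -1.719] w 0.029135585547837666
{'parts': [(array([ 0.435, -0.086]), np.float64(5.175465135117122), 709, array([16.187, 36.966])), (array([ 0.453, -0.145]), np.float64(28.036500152391255), 709, array([16.059, 37.315]))], 'c': array([ 0.444, -0.116]), 'yaw_n': np.float64(16.764297242654834), 'gap': np.float64(61.29200169516291)}
```

View pics/w2.png

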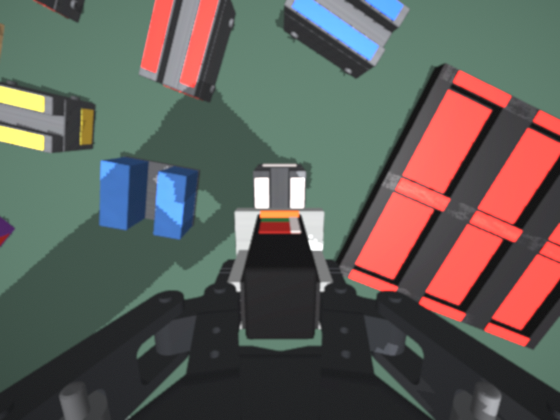

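Emit:
arm_command:
  linear:
    - [0,0,0.012]
    - [0,0,0.012]
    - [0,0,0.01]
    - [0,0,0.004]
    - [0,0,0.002]
    - [0,0,0.002]
    - [0,0,0.001]
    - [0,0,0]
    - [0,0,0]
    - [0,0,0]
  roll: [0,0,0,0,0,0,0,0,0,0]
  claw: [0.015,0.015,0.015,0.015,0.015,0.015,0.015,0.015,0.015,0.015]

```text
time_s: 9.85
tool_pos: [0.4539, -0.1118, 0.1174]
eef_rot: [3.141, -0.0, 0.297]
ft_force: [-1.0, 0.4, -0.0]
width: 0.0295
grasp_force: 61.8
```

```bash
python3 -c "
from h import *
plan([.454,-.112,.117],17)
"
```

```text
t 9.85 pose [ 0.454 -0.112  0.117] yaw 17.026630922015848 roll total 0.0 shift [0. 0. 0.] j6 end 59 F [-0.973  0.443 -0.027] w 0.02951598471921796
```

Emit:
arm_command:
  linear:
    - [0,0,0.0005]
    - [0,0,0]
    - [0,0,0.0005]
    - [0,0,0]
    - [0,0,0.0003]
    - [0,0,0]
    - [0,0,0]
    - [0,0,0]
    - [0,0,0]
    - [0,0,0]
  roll: [0,0,0,0,0,0,0,0,0,0]
  claw: [0.015,0.015,0.015,0.015,0.015,0.015,0.015,0.015,0.015,0.015]

```text
time_s: 11.1
tool_pos: [0.4541, -0.112, 0.1171]
eef_rot: [3.141, 0.0, 0.297]
ft_force: [-4.8, 2.6, 8.3]
width: 0.0293
grasp_force: 62.9
```

Emit:
arm_command:
  linear:
    - [0,0,0]
    - [0,0,0]
    - [0,0,0]
    - [0,0,0]
    - [0,0,0]
    - [0,0,0]
    - [0,0,0]
    - [0,0,0]
    - [0,0,0]
    - [0,0,0]
  roll: [0,0,0,0,0,0,0,0,0,0]
  claw: [0.015,0.015,0.015,0.015,0.015,0.015,0.015,0.015,0.015,0.015]

```text
time_s: 12.35
tool_pos: [0.4541, -0.112, 0.1171]
eef_rot: [3.141, 0.0, 0.297]
ft_force: [-4.5, 1.9, 9.3]
width: 0.0296
grasp_force: 62.9
```

```bash
python3 -c "
from h import *
plan([.454,-.112,.17],17)
w=camera('wrist'); s=camera('side')
u=px(s,[.454,-.112,.09]).astype(int); print(u)
a=cv2.resize(w['img'][180:300,220:340],(480,480),interpolation=cv2.INTER_CUBIC)
b=cv2.resize(s['img'][u[1]-40:u[1]+40,u[0]-25:u[0]+25],(300,480),interpolation=cv2.INTER_CUBIC)
cv2.imwrite('pics/p1.png',np.hstack([a,b])[:,:,::-1])
"; python3 look.py
```

```text
t 12.35 pose [ 0.454 -0.112  0.117] yaw 17.029499293863445 roll total 0.0 shift [-0.     0.    -0.053] j6 end 59 F [-4.544  1.872  9.345] w 0.029565503700320246
[332 169]
blue 0.81 [ 0.616 -0.112] [ 0.617 -0.111] 76.51419830322266 [67.423 44.367] 362
blue 0.4 [0.565 0.007] [0. 0.] 0.0 [0. 0.] 0
yellow 0.78 [0.473 0.117] [0.469 0.124] -88.25680160522461 [64.981 44.725] 321
yellow 0.68 [ 0.607 -0.115] [0. 0.] 0.0 [0. 0.] 0
red 0.96 [0.574 0.012] [0.567 0.001] -3.5553207397460938 [66.428 44.548] 329
red 0.8 [0.599 0.127] [0.6   0.123] -10.428878784179688 [67.375 44.037] 356
red 0.71 [ 0.541 -0.417] [ 0.539 -0.4  ] -5.697998046875 [111.867  54.73 ] 1066
red 0.67 [0.337 0.202] [0.341 0.197] 61.290287017822266 [62.875 41.881] 252
```

View pics/p1.png

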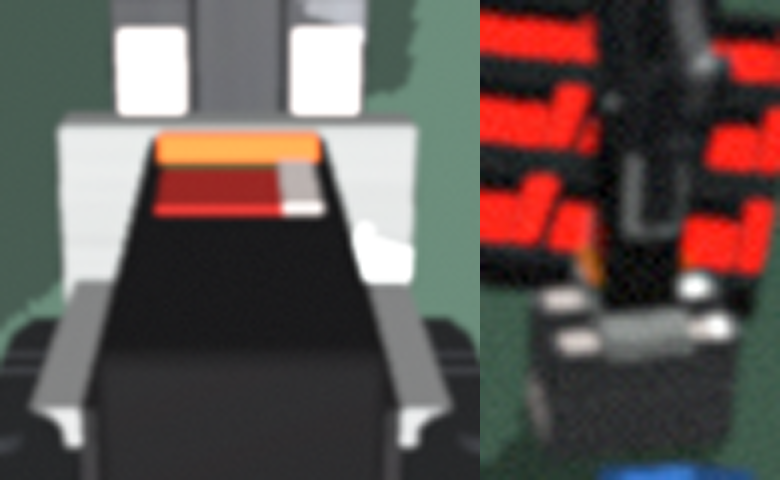

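```bash
cat >> h.py <<'E'
def pointer():
    w=camera("wrist"); hsv=cv2.cvtColor(w["img"],cv2.COLOR_RGB2HSV)[150:300,220:340]
    h,s,v=cv2.split(hsv); m=(h>8)&(h<20)&(s>150)&(v>150)
    ys,xs=np.nonzero(m); return ys.min()+150,ys.max()+150,ys.mean()+150,xs.min()+220,xs.max()+220,len(ys)
E
python3 -c "
from h import *
print(pointer())"
```

```text
(np.int64(214), np.int64(220), np.float64(216.83018867924528), np.int64(259), np.int64(299), 265)
```

Emit:
arm_command:
  linear:
    - [0,0,-0.01]
    - [0,0,-0.03]
    - [0,0,-0.04]
    - [0,0,-0.01]
    - [0,0,0]
    - [0,0,0]
    - [0,0,0]
    - [0,0,0]
    - [0,0,0]
    - [0,0,0]
  roll: [0,0,0,0,10,10,10,10,10,10]
  claw: [0.015,0.015,0.015,0.015,0.015,0.015,0.015,0.015,0.015,0.015]

```text
time_s: 14.0
tool_pos: [0.4531, -0.1115, 0.2042]
eef_rot: [3.141, 0.002, -0.756]
ft_force: [0.9, -0.0, -2.6]
width: 0.0295
grasp_force: 61.5
```

```bash
cat > lk.py <<'E'
from h import *
t=camera('top')
for n,q in (('white',(.454,-.112)),('blue',(.617,-.111)),('yellow',(.469,.124)),('red',(.6,.123)),('red',(.567,.001))):
    r=strips(t,n,q,.06); print(n,r.get('c'),r.get('yaw_n'),r.get('gap'),[(round(x[1],1),x[2],x[3]) for x in r['parts']])
E
python3 -c "
from h import *
print(pointer())
plan([.617,-.112,.17],-103.5)
plan([.617,-.112,.17],76.5)"; python3 lk.py
```

```text
(np.int64(210), np.int64(217), np.float64(213.86904761904762), np.int64(260), np.int64(298), 252)
t 14.05 pose [ 0.453 -0.111  0.204] yaw -43.50734669111942 roll total 60.0 shift [-0.038 -0.159  0.034] j6 end -177 F [ 0.095  0.75  -3.137] w 0.029142166268569067
t 14.05 pose [ 0.453 -0.111  0.204] yaw -43.50734669111942 roll total 60.0 shift [-0.038 -0.159  0.034] j6 end -177 F [ 0.095  0.75  -3.137] w 0.029142166268569067
white None None None []
blue [ 0.617 -0.111] 76.36069732613547 30.458862522191687 [(np.float64(76.5), 180, array([13.695, 66.773])), (np.float64(76.7), 171, array([12.916, 67.854]))]
yellow [0.469 0.124] -87.08659362748105 30.43744068691368 [(np.float64(-85.6), 164, array([12.518, 65.95 ])), (np.float64(-85.8), 153, array([11.508, 65.706]))]
red [0.6   0.123] -10.556199358741424 30.27642909127818 [(np.float64(-10.0), 176, array([13.203, 67.266])), (np.float64(-10.0), 170, array([12.744, 67.734]))]
red [0.567 0.001] -2.6120460998872232 30.74636343897333 [(np.float64(-4.2), 168, array([12.675, 66.972])), (np.float64(-3.6), 154, array([11.666, 66.999]))]
```

Emit:
arm_command:
  linear:
    - [0,0,0]
    - [0,0,0]
    - [0,0,0]
    - [0,0,0]
    - [0,0,0]
    - [0,0,0]
    - [0,0,0]
    - [0,0,0]
    - [0,0,0]
    - [0,0,0]
  roll: [-10,-10.6,-10.6,-10.6,-10.6,-10.6,-10.6,-10.6,-10.6,-10.6]
  claw: [0.015,0.015,0.015,0.015,0.015,0.015,0.015,0.015,0.015,0.015]

```text
time_s: 15.35
tool_pos: [0.4534, -0.1116, 0.2049]
eef_rot: [-3.14, -0.0, 1.099]
ft_force: [-0.3, 1.4, -3.1]
width: 0.0293
grasp_force: 61.5
```

Emit:
arm_command:
  linear:
    - [0,0,0]
    - [0,0,0]
    - [0.009,0.04,0]
    - [0.009,0.04,0]
    - [0.009,0.04,0]
    - [0.009,0.04,0]
    - [0,0,0.02]
    - [0,0,0.015]
    - [0,0,0]
    - [0,0,0]
  roll: [-10.6,-4,0,0,0,0,0,0,0,0]
  claw: [0.015,0.015,0.015,0.015,0.015,0.015,0.015,0.015,0.015,0.015]

```text
time_s: 16.6
tool_pos: [0.6174, -0.1127, 0.1712]
eef_rot: [3.141, 0.0, 1.344]
ft_force: [0.3, 0.0, -3.0]
width: 0.0294
grasp_force: 61.7
```

```bash
python3 -c "
from h import *
plan([.617,-.112,.117],76.5)
w=camera('wrist'); save(w,'w3.png')
print(pointer())"
```

```text
t 16.6 pose [ 0.617 -0.113  0.171] yaw 77.03239718380405 roll total 0.5 shift [ 0.001 -0.001  0.054] j6 end 3 F [ 0.262  0.003 -2.963] w 0.029427571330213023
(np.int64(211), np.int64(216), np.float64(213.5263157894737), np.int64(260), np.int64(298), 228)
```

View pics/w3.png

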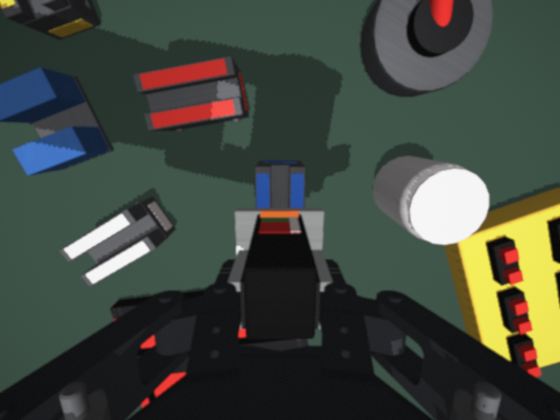

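Emit:
arm_command:
  linear:
    - [0,0,0.015]
    - [0,0,0.015]
    - [0,0,0.013]
    - [0,0,0.005]
    - [0,0,0.003]
    - [0,0,0.002]
    - [0,0,0.0005]
    - [0,0,0]
    - [0,0,0]
    - [0,0,0]
  roll: [0.5,0,0,0,0,0,0,0,0,0]
  claw: [0.015,0.015,0.015,0.015,0.015,0.015,0.015,0.015,0.015,0.015]

```text
time_s: 17.95
tool_pos: [0.6178, -0.1126, 0.1176]
eef_rot: [3.141, -0.0, 1.336]
ft_force: [-3.5, 1.3, 2.7]
width: 0.0292
grasp_force: 62.5
```

Emit:
arm_command:
  linear:
    - [0,0,0]
    - [0,0,0.0005]
    - [0,0,0]
    - [0,0,0]
    - [0,0,0]
    - [0,0,0]
    - [0,0,0]
    - [0,0,0]
    - [0,0,0]
    - [0,0,0]
  roll: [0,0,0,0,0,0,0,0,0,0]
  claw: [0.015,0.015,0.015,0.015,0.015,0.015,0.015,0.015,0.015,0.015]

```text
time_s: 19.2
tool_pos: [0.618, -0.1126, 0.1171]
eef_rot: [3.141, 0.0, 1.336]
ft_force: [-3.4, 1.7, 4.4]
width: 0.0293
grasp_force: 62.9
```

```bash
python3 -c "
from h import *
plan([.617,-.112,.117],76.5)
print(pointer())"
```

```text
t 19.2 pose [ 0.618 -0.113  0.117] yaw 76.52464198713186 roll total 0.0 shift [ 0.    -0.001  0.   ] j6 end 3 F [-3.374  1.739  4.392] w 0.029290924500707024
(np.int64(219), np.int64(225), np.float64(221.92758620689654), np.int64(258), np.int64(300), 290)
```

Emit:
arm_command:
  linear:
    - [0,0,0.0005]
    - [0,0,0]
    - [0,0,0]
    - [0,0,0]
    - [0,0,0]
    - [0,0,0]
    - [0,0,0]
    - [0,0,0]
    - [0,0,0]
    - [0,0,0]
  roll: [0,0,0,0,0,0,0,0,0,0]
  claw: [0.015,0.015,0.015,0.015,0.015,0.015,0.015,0.015,0.015,0.015]

```text
time_s: 20.5
tool_pos: [0.618, -0.1127, 0.1171]
eef_rot: [3.141, 0.0, 1.336]
ft_force: [-3.7, 1.0, 6.5]
width: 0.0297
grasp_force: 63.3
```

```bash
python3 -c "
from h import *
print(pointer())
plan([.469,.124,.16],-86.0)"; python3 lk.py
```

```text
(np.int64(219), np.int64(225), np.float64(221.92758620689654), np.int64(258), np.int64(300), 290)
t 20.55 pose [ 0.618 -0.113  0.117] yaw 76.52266628894213 roll total -17.5 shift [ 0.247 -0.132 -0.043] j6 end 11 F [-4.882  1.354  6.891] w 0.029437585914795276
white None None None []
blue None None None []
yellow [0.469 0.124] -86.40454550864695 30.503374630894836 [(np.float64(-86.0), 166, array([12.645, 66.535])), (np.float64(-85.8), 153, array([11.508, 65.706]))]
red [0.6   0.123] -10.556199358741424 30.27642909127818 [(np.float64(-10.0), 176, array([13.203, 67.266])), (np.float64(-10.0), 170, array([12.744, 67.734]))]
red [0.568 0.   ] -0.34781640943255354 30.04860586034371 [(np.float64(-3.9), 141, array([10.769, 69.008])), (np.float64(-3.5), 134, array([10.154, 67.307]))]
```

Emit:
arm_command:
  linear:
    - [0,0,-0.01]
    - [0,0,-0.04]
    - [0,0,-0.04]
    - [0.041,-0.022,0]
    - [0.041,-0.022,0]
    - [0.041,-0.022,0]
    - [0.041,-0.022,0]
    - [0.041,-0.022,0]
    - [0.042,-0.022,0]
    - [0,0,0]
  roll: [0,-8.7,-8.8,0,0,0,0,0,0,0]
  claw: [0.015,0.015,0.015,0.015,0.015,0.015,0.015,0.015,0.015,0.015]

```text
time_s: 21.85
tool_pos: [0.4669, 0.1266, 0.2055]
eef_rot: [-3.141, -0.0, 1.645]
ft_force: [0.1, -0.6, -3.9]
width: 0.0293
grasp_force: 61.9
```

Emit:
arm_command:
  linear:
    - [0,0,0]
    - [0,0,0.02]
    - [0,0,0.015]
    - [0,0,0]
    - [0,0,0]
    - [0,0,0]
    - [0,0,0]
    - [0,0,0]
    - [0,0,0]
    - [0,0,0]
  roll: [0,0,0,0,0,0,0,0,0,0]
  claw: [0.015,0.015,0.015,0.015,0.015,0.015,0.015,0.015,0.015,0.015]

```text
time_s: 23.1
tool_pos: [0.4688, 0.1245, 0.1715]
eef_rot: [3.142, 0.0, 1.641]
ft_force: [-0.2, 0.7, -3.3]
width: 0.029
grasp_force: 61.8
```

```bash
python3 -c "
from h import *
plan([.469,.124,.1165],-86.0)
w=camera('wrist'); save(w,'w4.png')
print(pointer())"; python3 lk.py
```

```text
t 23.1 pose [0.469 0.125 0.172] yaw 94.02703798901487 roll total 0.0 shift [-0.001  0.     0.055] j6 end 11 F [-0.219  0.655 -3.35 ] w 0.02896951866947642
(np.int64(210), np.int64(217), np.float64(213.71212121212122), np.int64(260), np.int64(298), 264)
white [ 0.453 -0.111] 16.798246849909503 29.792657383337886 [(np.float64(16.5), 179, array([12.876, 68.853])), (np.float64(17.1), 174, array([12.66 , 69.155]))]
blue [ 0.617 -0.111] 76.13057435929846 30.468370359939197 [(np.float64(76.7), 182, array([13.731, 67.472])), (np.float64(76.6), 170, array([12.843, 67.887]))]
yellow None None None []
red [0.6   0.123] -10.556199358741424 30.27642909127818 [(np.float64(-10.0), 176, array([13.203, 67.266])), (np.float64(-10.0), 170, array([12.744, 67.734]))]
red [0.567 0.001] -3.021102524979412 30.829944667788126 [(np.float64(-3.5), 171, array([12.906, 67.22 ])), (np.float64(-3.6), 154, array([11.674, 67.016]))]
```

View pics/w4.png

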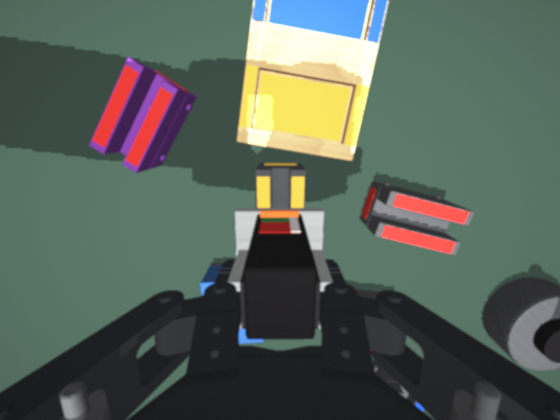

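Aligned on yellow (housing columns 256–304, base 237–323). Same press.

Emit:
arm_command:
  linear:
    - [0,0,0.015]
    - [0,0,0.015]
    - [0,0,0.013]
    - [0,0,0.005]
    - [0,0,0.003]
    - [0,0,0.002]
    - [0,0,0.001]
    - [0,0,0]
    - [0,0,0.0005]
    - [0,0,0]
  roll: [0,0,0,0,0,0,0,0,0,0]
  claw: [0.015,0.015,0.015,0.015,0.015,0.015,0.015,0.015,0.015,0.015]

```text
time_s: 24.5
tool_pos: [0.469, 0.1245, 0.1172]
eef_rot: [3.141, -0.0, 1.641]
ft_force: [-1.9, 0.1, 2.3]
width: 0.0296
grasp_force: 62.5
```

```bash
python3 -c "
from h import *
plan([.469,.124,.1165],-86.0)
print(pointer())"
```

```text
t 24.5 pose [0.469 0.125 0.117] yaw 94.02283163704763 roll total 0.0 shift [-0.001 -0.     0.001] j6 end 11 F [-1.867  0.061  2.35 ] w 0.029599383490323865
(np.int64(219), np.int64(226), np.float64(222.05610561056108), np.int64(258), np.int64(300), 303)
```

Shallow, but the force is on the light side: press a little more.

Emit:
arm_command:
  linear:
    - [0,0,0.0005]
    - [0,0,0]
    - [0,0,0.0004]
    - [0,0,0]
    - [0,0,0]
    - [0,0,0]
    - [0,0,0]
    - [0,0,0]
    - [0,0,0]
    - [0,0,0]
  roll: [0,0,0,0,0,0,0,0,0,0]
  claw: [0.015,0.015,0.015,0.015,0.015,0.015,0.015,0.015,0.015,0.015]

```text
time_s: 25.8
tool_pos: [0.4694, 0.1246, 0.1171]
eef_rot: [3.14, 0.0, 1.641]
ft_force: [-5.6, -1.0, 7.3]
width: 0.0295
grasp_force: 63.3
```

```bash
python3 -c "
from h import *
plan([.428,.0068,.25],6.3)
print(pointer())"
```

```text
t 25.8 pose [0.469 0.125 0.117] yaw 94.02832797430213 roll total 87.7 shift [-0.054  0.113 -0.133] j6 end 85 F [-5.612 -0.98   7.265] w 0.029514266753118846
(np.int64(219), np.int64(226), np.float64(222.30555555555554), np.int64(258), np.int64(300), 324)
```

Emit:
arm_command:
  linear:
    - [0,0,-0.01]
    - [0,0,-0.04]
    - [0,0,-0.04]
    - [0,0,0]
    - [0,0,0]
    - [0,0,0]
    - [0,0,0]
    - [0,0,0]
    - [0,0,0]
    - [0,0,0]
  roll: [0,8.7,9,10,10,10,10,10,10,10]
  claw: [0.015,0.015,0.015,0.015,0.015,0.015,0.015,0.015,0.015,0.015]

```text
time_s: 27.1
tool_pos: [0.469, 0.1245, 0.2058]
eef_rot: [3.142, -0.001, 0.104]
ft_force: [0.4, 0.1, -2.1]
width: 0.0294
grasp_force: 61.9
```

Emit:
arm_command:
  linear:
    - [-0.018,0.038,0]
    - [-0.018,0.038,0]
    - [-0.018,0.037,0]
    - [0,0,0]
    - [0,0,0]
    - [0,0,0]
    - [0,0,0]
    - [0,0,0]
    - [0,0,0]
    - [0,0,0]
  roll: [0,0,0,0,0,0,0,0,0,0]
  claw: [0.015,0.015,0.015,0.015,0.015,0.015,0.015,0.015,0.015,0.015]

```text
time_s: 28.35
tool_pos: [0.4276, 0.0063, 0.2061]
eef_rot: [-3.142, 0.0, 0.11]
ft_force: [-0.6, 0.5, -3.5]
width: 0.0295
grasp_force: 62.4
```

```bash
python3 -c "
from h import *
plan([.428,.0068,.106],6.3)"; python3 lk.py
```

```text
t 28.35 pose [0.428 0.006 0.206] yaw 6.331161909842906 roll total 0.0 shift [ 0.  -0.   0.1] j6 end 85 F [-0.571  0.499 -3.53 ] w 0.029463846972979886
white [ 0.453 -0.111] 16.798246849909503 29.792657383337886 [(np.float64(16.5), 179, array([12.876, 68.853])), (np.float64(17.1), 174, array([12.66 , 69.155]))]
blue [ 0.617 -0.111] 76.96404458407795 30.499198584115128 [(np.float64(76.7), 181, array([13.765, 67.071])), (np.float64(76.9), 169, array([12.754, 67.886]))]
yellow [0.469 0.124] -88.46369673292185 30.12387979682341 [(np.float64(-86.6), 151, array([11.413, 66.493])), (np.float64(-85.8), 150, array([11.309, 66.269]))]
red [0.6   0.123] -10.556199358741424 30.27642909127818 [(np.float64(-10.0), 176, array([13.203, 67.266])), (np.float64(-10.0), 170, array([12.744, 67.734]))]
red [0.567 0.001] -3.3216684090887156 30.82839473511927 [(np.float64(-3.5), 171, array([12.906, 67.22 ])), (np.float64(-3.8), 154, array([11.674, 67.148]))]
```

Emit:
arm_command:
  linear:
    - [0,0,0.02]
    - [0,0,0.03]
    - [0,0,0.025]
    - [0,0,0.015]
    - [0,0,0.006]
    - [0,0,0.003]
    - [0,0,0.001]
    - [0,0,0]
    - [0,0,0]
    - [0,0,0]
  roll: [0,0,0,0,0,0,0,0,0,0]
  claw: [0.015,0.015,0.015,0.015,0.015,0.015,0.015,0.015,0.015,0.015]

```text
time_s: 29.65
tool_pos: [0.4277, 0.0062, 0.1063]
eef_rot: [3.141, -0.0, 0.11]
ft_force: [-0.1, 0.2, -4.1]
width: 0.0294
grasp_force: 62.5
```

Emit:
arm_command:
  linear:
    - [0,0,0]
    - [0,0,0]
    - [0,0,0]
    - [0,0,0]
    - [0,0,0]
    - [0,0,-0.02]
    - [0,0,-0.03]
    - [0,0,-0.03]
    - [0,0,-0.03]
    - [0,0,0]
  roll: [0,0,0,0,0,0,0,0,0,0]
  claw: [0.04,0.065,0.07,0.07,0.07,0.07,0.07,0.07,0.07,0.07]

```text
time_s: 30.9
tool_pos: [0.4291, 0.0059, 0.2185]
eef_rot: [3.14, -0.005, 0.11]
ft_force: [0.5, -0.4, 0.3]
width: 0.0703
grasp_force: 0.0
```

```bash
python3 -c "
from h import *
plan([.454,-.112,.1],17)
t=camera('top'); print(housing(t,'blue',np.array([.428,.008]),.05,.045))
w=camera('wrist'); print([(d['conf'],at(w,d['location'],.045)) for d in nets.landmark_of(w,'gauge')])"; python3 lk.py|head -1
```

```text
t 30.9 pose [0.429 0.006 0.218] yaw 6.328977203723841 roll total -10.7 shift [-0.011  0.12   0.118] j6 end 59 F [ 0.547 -0.361  0.342] w 0.07031025018304932
(array([0.448, 0.01 ]), -88.59487318992615, array([72.506, 24.867]), 95)
[(0.84, array([0.43 , 0.009, 0.045])), (0.16, array([ 0.56 , -0.003,  0.045]))]
white [ 0.452 -0.111] 16.571582422369488 29.756565077780753 [(np.float64(16.5), 179, array([12.876, 68.853])), (np.float64(17.0), 175, array([12.736, 69.166]))]
```

Emit:
arm_command:
  linear:
    - [0,0,0]
    - [0,0,0]
    - [-0.004,0.04,0]
    - [-0.004,0.04,0]
    - [-0.003,0.04,0]
    - [0,0,0.04]
    - [0,0,0.05]
    - [0,0,0.028]
    - [0,0,0]
    - [0,0,0]
  roll: [-5.4,-5.3,0,0,0,0,0,0,0,0]
  claw: [0.07,0.07,0.07,0.07,0.07,0.07,0.07,0.07,0.07,0.07]

```text
time_s: 32.35
tool_pos: [0.4526, -0.1119, 0.0987]
eef_rot: [3.141, -0.001, 0.297]
ft_force: [-0.5, -0.2, 0.3]
width: 0.0699
grasp_force: 0.0
```

```bash
python3 -c "
from h import *
plan([.454,-.112,.025],17)
t=camera('top')
for n in ('nest_white','nest_blue','nest_yellow'):
  print(n,[(round(d['conf'],2),at(t,d['location'],.006)[:2]) for d in nets.landmark_of(t,n)[:1]])
im=t['img'][190:270,85:220]; cv2.imwrite('pics/nest.png',cv2.resize(im,None,fx=5,fy=5,interpolation=cv2.INTER_CUBIC)[:,:,::-1])
for y in range(3):
  pass
"
```

```text
t 32.35 pose [ 0.453 -0.112  0.099] yaw 17.027140218940552 roll total 0.0 shift [0.001 0.001 0.074] j6 end 59 F [-0.479 -0.219  0.276] w 0.06989592693575611
nest_white [(0.74, array([0.495, 0.396]))]
nest_blue [(0.59, array([0.492, 0.31 ]))]
nest_yellow [(0.68, array([0.476, 0.218]))]
```

View pics/nest.png

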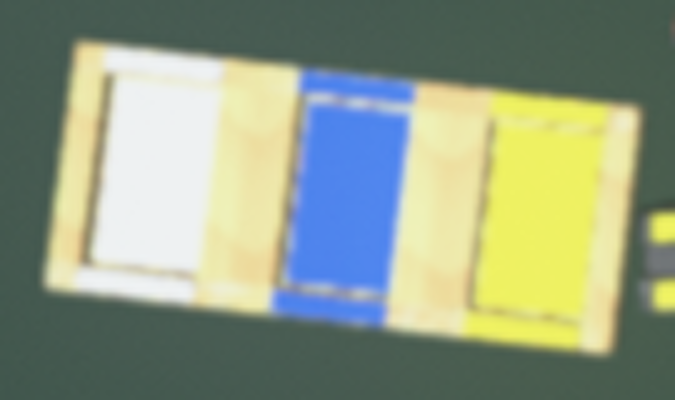

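```bash
python3 -c "
from h import *
t=camera('top')
C=[at(t,(85+u/5-.4,190+v/5-.4),.018)[:2] for u,v in ((75,42),(640,108),(611,353),(45,290))]
C=np.array(C); print(C)
c=C.mean(0); X=(C[0]+C[1]-C[2]-C[3]); Y=(C[0]+C[3]-C[1]-C[2])
print(c,np.degrees(np.arctan2(X[1],X[0])),np.degrees(np.arctan2(-Y[0],Y[1])),np.hypot(*X)/2,np.hypot(*Y)/2)
a=np.arctan2(-Y[0],Y[1]); y=np.array([-np.sin(a),np.cos(a)])
print(c+.09*y,c-.09*y)
"
```

```text
[[0.56  0.435]
 [0.536 0.172]
 [0.422 0.182]
 [0.445 0.444]]
[0.491 0.308] -4.813780882339831 -5.081285387986172 0.11497437265000009 0.263734980541131
[0.499 0.398] [0.483 0.218]
```

Emit:
arm_command:
  linear:
    - [0.001,0.001,0.03]
    - [0,0,0.03]
    - [0,0,0.014]
    - [0,0,0]
    - [0,0,0]
    - [0,0,0]
    - [0,0,0]
    - [0,0,0]
    - [0,0,0]
    - [0,0,0]
  roll: [0,0,0,0,0,0,0,0,0,0]
  claw: [0.07,0.07,0.07,0.07,0.03,0.03,0.03,0.03,0.03,0.03]

```text
time_s: 33.85
tool_pos: [0.4545, -0.1127, 0.0255]
eef_rot: [3.14, -0.002, 0.297]
ft_force: [-1.2, 2.3, 6.1]
width: 0.0435
grasp_force: 62.8
```

Emit:
arm_command:
  linear:
    - [0,0,0]
    - [0,0,-0.02]
    - [0,0,-0.04]
    - [0,0,-0.05]
    - [0,0,-0.05]
    - [0,0,-0.015]
    - [0,0,0]
    - [0,0,0]
    - [0,0,0]
    - [0,0,0]
  roll: [0,0,0,0,0,10,10,0,0,0]
  claw: [0.03,0.03,0.03,0.03,0.03,0.03,0.03,0.03,0.03,0.03]

```text
time_s: 35.1
tool_pos: [0.4531, -0.1122, 0.1985]
eef_rot: [-3.141, 0.001, -0.051]
ft_force: [1.1, -0.0, -5.1]
width: 0.0431
grasp_force: 62.8
```

```bash
python3 -c "
from h import *
plan([.494,.4,.2],-4.3)"; python3 lk.py
```

```text
t 35.1 pose [ 0.453 -0.112  0.198] yaw -2.902035500590482 roll total 1.4 shift [ 0.002 -0.514 -0.002] j6 end 133 F [ 1.059 -0.024 -5.078] w 0.04313124535916684
white None None None []
blue [ 0.617 -0.111] 76.16394440073569 30.496928109829796 [(np.float64(76.5), 180, array([13.695, 66.773])), (np.float64(76.6), 170, array([12.843, 67.887]))]
yellow [0.469 0.124] -87.27911698935284 30.4757420237356 [(np.float64(-85.5), 165, array([12.579, 65.909])), (np.float64(-85.8), 153, array([11.508, 65.706]))]
red [0.6   0.123] -10.556199358741424 30.27642909127818 [(np.float64(-10.0), 176, array([13.203, 67.266])), (np.float64(-10.0), 170, array([12.744, 67.734]))]
red [0.568 0.001] -1.7373453951624498 30.783475211617308 [(np.float64(-4.0), 168, array([12.745, 66.45 ])), (np.float64(-3.8), 155, array([11.749, 67.22 ]))]
```

Emit:
arm_command:
  linear:
    - [0,0,0]
    - [0,-0.057,0]
    - [0,-0.057,0]
    - [0,-0.057,0]
    - [0,-0.057,0]
    - [0,-0.057,0]
    - [0,-0.057,0]
    - [0,-0.057,0]
    - [0,-0.057,0]
    - [0,-0.056,0]
  roll: [2.1,0,0,0,0,0,0,0,0,0]
  claw: [0.03,0.03,0.03,0.03,0.03,0.03,0.03,0.03,0.03,0.03]

```text
time_s: 36.4
tool_pos: [0.4987, 0.3996, 0.1988]
eef_rot: [3.141, -0.0, -0.089]
ft_force: [1.2, -1.0, -5.0]
width: 0.0433
grasp_force: 63.8
```

Emit:
arm_command:
  linear:
    - [0,0,0]
    - [0,0,0]
    - [0,0,0.04]
    - [0,0,0.04]
    - [0,0,0.03]
    - [0,0,0]
    - [0,0,0]
    - [0,0,0]
    - [0,0,0]
    - [0,0,0]
  roll: [0,0,0,0,0,0,0,0,0,0]
  claw: [0.03,0.03,0.03,0.03,0.03,0.03,0.03,0.03,0.03,0.03]

```text
time_s: 37.65
tool_pos: [0.499, 0.3978, 0.0898]
eef_rot: [-3.141, -0.001, -0.088]
ft_force: [-0.8, 0.5, -5.6]
width: 0.043
grasp_force: 64.6
```

```bash
python3 -c "
from h import *
plan([.498,.398,.032],-5)
w=camera('wrist'); save(w,'w5.png'); print(px(w,[.499,.398,.006]))"
```

```text
t 37.65 pose [0.499 0.398 0.09 ] yaw -5.069600258757027 roll total -0.1 shift [-0.001 -0.     0.058] j6 end 134 F [-0.83   0.545 -5.605] w 0.04297659798586295
[278.454 224.034]
```

View pics/w5.png

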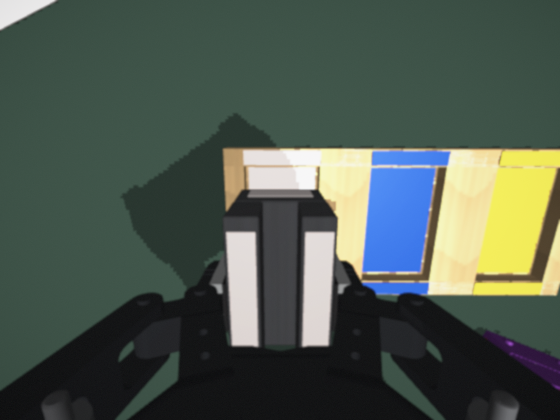

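Emit:
arm_command:
  linear:
    - [0,0,0.015]
    - [0,0,0.015]
    - [0,0,0.01]
    - [0,0,0.008]
    - [0,0,0.006]
    - [0,0,0.003]
    - [0,0,0.001]
    - [0,0,0]
    - [0,0,0]
    - [0,0,0]
  roll: [0,0,0,0,0,0,0,0,0,0]
  claw: [0.03,0.03,0.03,0.03,0.03,0.03,0.03,0.03,0.03,0.03]

```text
time_s: 38.95
tool_pos: [0.4991, 0.3978, 0.0316]
eef_rot: [-3.141, -0.001, -0.089]
ft_force: [-0.8, -0.2, -2.0]
width: 0.0434
grasp_force: 64.9
```

Emit:
arm_command:
  linear:
    - [0,0,0]
    - [0,0,0]
    - [0,0,0]
    - [0,0,0]
    - [0,0,-0.02]
    - [0,0,-0.04]
    - [0,0,-0.05]
    - [0,0,-0.05]
    - [0,0,-0.01]
    - [0,0,0]
  roll: [0,0,0,0,0,0,0,0,0,0]
  claw: [0.055,0.065,0.065,0.065,0.065,0.065,0.065,0.065,0.065,0.065]

```text
time_s: 40.2
tool_pos: [0.4991, 0.3978, 0.2027]
eef_rot: [-3.14, -0.002, -0.089]
ft_force: [-0.2, 0.7, -0.0]
width: 0.0651
grasp_force: 0.0
```

```bash
python3 lk.py; python3 -c "
from h import *
t=camera('top')
print(housing(t,'red',np.array([.49,-.325]),.2,.018))
P=[at(t,d['location'],.006)[:2] for d in nets.landmark_of(t,'reject_1')[:7] if d['conf']>.3]; print(np.array(P))
print(strips(t,'white',(.499,.398),.05,.062))
w=camera('wrist'); r=strips(w,'white',(.499,.398),.05,.062); print(r)
plan([.617,-.111,.1],76.5)"
```

```text
white None None None []
blue [ 0.617 -0.111] 76.16394440073569 30.496928109829796 [(np.float64(76.5), 180, array([13.695, 66.773])), (np.float64(76.6), 170, array([12.843, 67.887]))]
yellow [0.469 0.124] -87.25632762643008 30.47621015144527 [(np.float64(-85.7), 163, array([12.451, 66.029])), (np.float64(-85.8), 153, array([11.508, 65.706]))]
red [0.6   0.123] -10.556199358741424 30.27642909127818 [(np.float64(-10.0), 176, array([13.203, 67.266])), (np.float64(-10.0), 170, array([12.744, 67.734]))]
red [0.567 0.001] -3.145738363186098 30.82580263921856 [(np.float64(-3.5), 171, array([12.906, 67.22 ])), (np.float64(-4.0), 156, array([11.841, 67.229]))]
(array([ 0.497, -0.325]), 84.29058074951172, array([225.861, 219.881]), 6459)
[[ 0.454 -0.237]
 [ 0.558 -0.254]
 [ 0.54  -0.325]
 [ 0.54  -0.42 ]
 [ 0.439 -0.32 ]]
{'parts': [(array([0.509, 0.374]), np.float64(-4.209735633335242), 385, array([ 58.765, 144.417])), (array([0.498, 0.384]), np.float64(-4.99175103012135), 144, array([10.389, 69.172]))], 'c': array([0.503, 0.379]), 'yaw_n': np.float64(47.53942719878637), 'gap': np.float64(15.224259830245918)}
{'parts': [(array([0.501, 0.412]), np.float64(-5.229410956990364), 767, array([10.942, 67.612])), (array([0.499, 0.382]), np.float64(-5.231897710958492), 759, array([10.77 , 68.148]))], 'c': array([0.5  , 0.397]), 'yaw_n': np.float64(-3.7020006190084587), 'gap': np.float64(30.040500161056936)}
t 40.4 pose [0.498 0.397 0.199] yaw -5.080128459988407 roll total -81.6 shift [-0.466  0.235  0.099] j6 end 3 F [ 1.198 -0.138 -0.086] w 0.06474576970101509
```

Emit:
arm_command:
  linear:
    - [0,0,0]
    - [0,0,0]
    - [0,0,0]
    - [0,0,0]
    - [0,0,0]
    - [0,0,0]
    - [0,0,0]
    - [0,0,0]
    - [-0.052,0.026,0]
    - [-0.052,0.026,0]
  roll: [-10.2,-10.2,-10.2,-10.2,-10.2,-10.2,-10.2,-10.2,0,0]
  claw: [0.07,0.07,0.07,0.07,0.07,0.07,0.07,0.07,0.07,0.07]

```text
time_s: 41.65
tool_pos: [0.5244, 0.2833, 0.1995]
eef_rot: [-3.139, 0.001, 1.337]
ft_force: [0.9, 0.0, -0.2]
width: 0.07
grasp_force: 0.0
```

Emit:
arm_command:
  linear:
    - [-0.052,0.026,0]
    - [-0.052,0.026,0]
    - [-0.052,0.026,0]
    - [-0.052,0.026,0]
    - [-0.052,0.026,0]
    - [-0.052,0.026,0]
    - [-0.05,0.027,0]
    - [0,0,0.05]
    - [0,0,0.04]
    - [0,0,0]
  roll: [0,0,0,0,0,0,0,0,0,0]
  claw: [0.07,0.07,0.07,0.07,0.07,0.07,0.07,0.07,0.07,0.07]

```text
time_s: 42.9
tool_pos: [0.6152, -0.1092, 0.1058]
eef_rot: [-3.131, -0.001, 1.335]
ft_force: [-0.0, 0.6, 1.4]
width: 0.0697
grasp_force: 0.0
```

```bash
python3 -c "
from h import *
plan([.617,-.111,.025],76.5)
w=camera('wrist'); print(strips(w,'blue',(.617,-.111)))"
```

```text
t 42.9 pose [ 0.615 -0.109  0.106] yaw 76.50222214134996 roll total 0.0 shift [-0.001  0.002  0.081] j6 end 3 F [-0.033  0.599  1.421] w 0.06966698178452428
{'parts': [(array([ 0.604, -0.11 ]), np.float64(76.64784925127282), 1391, array([10.279, 69.065])), (array([ 0.633, -0.117]), np.float64(76.59583791751592), 1380, array([10.161, 69.646]))], 'c': array([ 0.618, -0.114]), 'yaw_n': np.float64(76.95113862502149), 'gap': np.float64(30.143747230314556)}
```

Emit:
arm_command:
  linear:
    - [0,0,0.03]
    - [0,0,0.03]
    - [0,0,0.024]
    - [0,0,0]
    - [0,0,0]
    - [0,0,0]
    - [0,0,0]
    - [0,0,0]
    - [0,0,0]
    - [0,0,0]
  roll: [0,0,0,0,0,0,0,0,0,0]
  claw: [0.07,0.07,0.07,0.07,0.03,0.03,0.03,0.03,0.03,0.03]

```text
time_s: 44.2
tool_pos: [0.6202, -0.1107, 0.0298]
eef_rot: [3.138, 0.0, 1.336]
ft_force: [-1.5, 0.7, 6.3]
width: 0.0434
grasp_force: 63.9
```

Emit:
arm_command:
  linear:
    - [0,0,0]
    - [0,0,-0.02]
    - [0,0,-0.04]
    - [0,0,-0.05]
    - [0,0,-0.04]
    - [0,0,0]
    - [0,0,0]
    - [0,0,0]
    - [0,0,0]
    - [0,0,0]
  roll: [0,0,0,0,10,10,10,10,10,10]
  claw: [0.03,0.03,0.03,0.03,0.03,0.03,0.03,0.03,0.03,0.03]

```text
time_s: 45.45
tool_pos: [0.6182, -0.1101, 0.1777]
eef_rot: [-3.142, 0.0, 0.283]
ft_force: [0.4, -0.2, -4.9]
width: 0.0435
grasp_force: 63.0
```

```bash
python3 -c "
from h import *
plan([.541,-.415,.1],-5.7)"; python3 lk.py
```

```text
t 45.45 pose [ 0.618 -0.11   0.178] yaw 16.196026383613987 roll total 21.9 shift [-0.047  0.311  0.078] j6 end 58 F [ 0.425 -0.199 -4.93 ] w 0.04354502921101837
white None None None []
blue None None None []
yellow [0.469 0.124] -86.38865868359483 30.529997759305285 [(np.float64(-85.8), 168, array([12.644, 66.489])), (np.float64(-85.8), 153, array([11.508, 65.706]))]
red [0.6   0.123] -10.556199358741424 30.27642909127818 [(np.float64(-10.0), 176, array([13.203, 67.266])), (np.float64(-10.0), 170, array([12.744, 67.734]))]
red [0.568 0.   ] 0.532416977980688 30.13208624790391 [(np.float64(-4.3), 144, array([11.069, 68.972])), (np.float64(-3.7), 134, array([10.153, 67.566]))]
```

Emit:
arm_command:
  linear:
    - [0,0,0]
    - [0,0,0]
    - [0,0,0]
    - [-0.0075,0.052,0]
    - [-0.0075,0.052,0]
    - [-0.0075,0.052,0]
    - [-0.0075,0.052,0]
    - [-0.0075,0.052,0]
    - [-0.0075,0.051,0]
    - [0,0,0]
  roll: [7.3,7.3,7.3,0,0,0,0,0,0,0]
  claw: [0.03,0.03,0.03,0.03,0.03,0.03,0.03,0.03,0.03,0.03]

```text
time_s: 46.75
tool_pos: [0.5431, -0.4193, 0.1777]
eef_rot: [3.14, -0.0, -0.096]
ft_force: [-0.2, 1.5, -5.3]
width: 0.0436
grasp_force: 64.1
```

Emit:
arm_command:
  linear:
    - [0,0,0]
    - [0,0,0.04]
    - [0,0,0.04]
    - [0,0,0]
    - [0,0,0]
    - [0,0,0]
    - [0,0,0]
    - [0,0,0]
    - [0,0,0]
    - [0,0,0]
  roll: [0,0,0,0,0,0,0,0,0,0]
  claw: [0.03,0.03,0.03,0.03,0.03,0.03,0.03,0.03,0.03,0.03]

```text
time_s: 48.0
tool_pos: [0.5446, -0.4157, 0.097]
eef_rot: [-3.141, 0.0, -0.094]
ft_force: [-0.1, 1.0, -4.8]
width: 0.0434
grasp_force: 64.0
```

```bash
python3 -c "
from h import *
plan([.543,-.415,.036],-5.7)
w=camera('wrist'); save(w,'w6.png')"
```

```text
t 48.0 pose [ 0.545 -0.416  0.097] yaw -5.381059462177556 roll total 0.3 shift [-0.002 -0.001  0.061] j6 end 58 F [-0.13   1.002 -4.832] w 0.04341027111293634
```

View pics/w6.png

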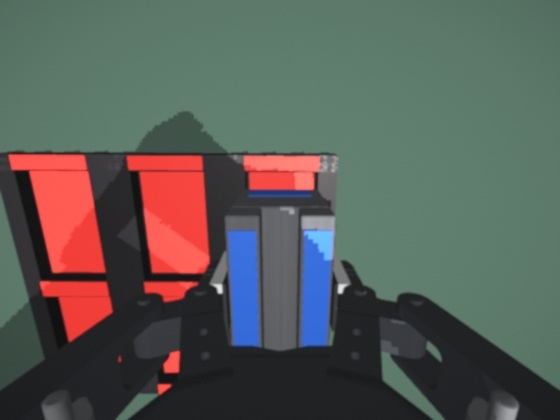

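Emit:
arm_command:
  linear:
    - [-0.001,0,0.015]
    - [-0.001,0,0.015]
    - [0,0,0.012]
    - [0,0,0.01]
    - [0,0,0.005]
    - [0,0,0.003]
    - [0,0,0.001]
    - [0,0,0]
    - [0,0,0]
    - [0,0,0]
  roll: [0.3,0,0,0,0,0,0,0,0,0]
  claw: [0.03,0.03,0.03,0.03,0.03,0.03,0.03,0.03,0.03,0.03]

```text
time_s: 49.3
tool_pos: [0.5428, -0.4156, 0.0364]
eef_rot: [3.141, -0.0, -0.099]
ft_force: [-0.3, -0.3, -4.7]
width: 0.0431
grasp_force: 64.2
```

Emit:
arm_command:
  linear:
    - [0,0,0.0006]
    - [0,0,0.0006]
    - [0,0,0]
    - [0,0,0]
    - [0,0,0]
    - [0,0,0]
    - [0,0,0]
    - [0,0,-0.03]
    - [0,0,-0.05]
    - [0,0,-0.05]
  roll: [0,0,0,0,0,0,0,0,0,0]
  claw: [0.03,0.03,0.03,0.055,0.062,0.062,0.062,0.062,0.062,0.062]

```text
time_s: 50.55
tool_pos: [0.5425, -0.4154, 0.166]
eef_rot: [-3.141, 0.0, -0.099]
ft_force: [-0.2, -0.5, -0.6]
width: 0.062
grasp_force: 0.0
```

```bash
python3 lk.py; python3 -c "
from h import *
w=camera('wrist'); r=strips(w,'blue',(.541,-.415),.05,.062); print(r)
plan([.469,.124,.2],-86)"
```

```text
white None None None []
blue None None None []
yellow [0.469 0.124] -87.27911698935284 30.4757420237356 [(np.float64(-85.5), 165, array([12.579, 65.909])), (np.float64(-85.8), 153, array([11.508, 65.706]))]
red [0.6   0.123] -10.556199358741424 30.27642909127818 [(np.float64(-10.0), 176, array([13.203, 67.266])), (np.float64(-10.0), 170, array([12.744, 67.734]))]
red [0.567 0.001] -3.021102524979412 30.829944667788126 [(np.float64(-3.5), 171, array([12.906, 67.22 ])), (np.float64(-3.6), 154, array([11.674, 67.016]))]
{'parts': [(array([ 0.545, -0.402]), np.float64(-5.760721036237328), 963, array([11.602, 69.042])), (array([ 0.541, -0.431]), np.float64(-5.74953998979197), 963, array([11.873, 67.63 ]))], 'c': array([ 0.543, -0.417]), 'yaw_n': np.float64(-7.5465633784232296), 'gap': np.float64(30.017060755937518)}
t 50.65 pose [ 0.546 -0.419  0.173] yaw -5.667037670487636 roll total 80.3 shift [-0.547  0.039 -0.027] j6 end -169 F [ 1.229 -0.153  0.031] w 0.062054460000629835
```

```bash
python3 -c "
from h import *
plan([.568,.001,.1],-3.7)"
```

```text
t 50.65 pose [ 0.546 -0.419  0.173] yaw -5.667037670487636 roll total -2.0 shift [-0.005 -0.42   0.073] j6 end 94 F [ 1.229 -0.153  0.031] w 0.062054460000629835
```

Emit:
arm_command:
  linear:
    - [0,0,0]
    - [-0.002,-0.053,0]
    - [0,-0.052,0]
    - [0,-0.052,0]
    - [0,-0.052,0]
    - [0,-0.052,0]
    - [0,-0.052,0]
    - [0,-0.052,0]
    - [0,-0.052,0]
    - [0,0,0.04]
  roll: [-2,0,0,0,0,0,0,0,0,0]
  claw: [0.07,0.07,0.07,0.07,0.07,0.07,0.07,0.07,0.07,0.07]

```text
time_s: 51.9
tool_pos: [0.5687, 0.0037, 0.1256]
eef_rot: [3.141, -0.004, -0.058]
ft_force: [-0.3, -0.6, -0.8]
width: 0.07
grasp_force: 0.0
```

```bash
python3 -c "
from h import *
plan([.568,.001,.025],-3.7)
w=camera('wrist'); print(strips(w,'red',(.568,.001)))
plan([.568,.001,.025],-3.7)"
```

```text
t 51.9 pose [0.569 0.004 0.126] yaw -3.3335083150572355 roll total 0.4 shift [-0.001  0.003  0.101] j6 end 94 F [-0.32  -0.65  -0.757] w 0.07003563995633816
{'parts': [(array([0.571, 0.013]), np.float64(-3.5797618480320352), 1416, array([11.992, 68.751])), (array([ 0.569, -0.017]), np.float64(-3.42599045713024), 1361, array([11.799, 67.043]))], 'c': array([ 0.57 , -0.002]), 'yaw_n': np.float64(-4.34765629833322), 'gap': np.float64(30.018082667984913)}
t 51.95 pose [0.563 0.003 0.118] yaw -3.4395078503897007 roll total 0.3 shift [0.005 0.002 0.093] j6 end 94 F [-3.218 -0.416 -3.797] w 0.06985868043133336
```

Emit:
arm_command:
  linear:
    - [0,0,0]
    - [0,0,0]
    - [0.001,0.002,0.03]
    - [0,0,0.04]
    - [0,0,0.025]
    - [0,0,0]
    - [0,0,0]
    - [0,0,0]
    - [0,0,0]
    - [0,0,0]
  roll: [0.2,0,0,0,0,0,0,0,0,0]
  claw: [0.07,0.07,0.07,0.07,0.07,0.07,0.07,0.03,0.03,0.03]

```text
time_s: 53.2
tool_pos: [0.5698, -0.0016, 0.0318]
eef_rot: [3.141, -0.003, -0.068]
ft_force: [-0.8, -0.1, 6.8]
width: 0.0428
grasp_force: 62.6
```

Emit:
arm_command:
  linear:
    - [0,0,0]
    - [0,0,0]
    - [0,0,0]
    - [0,0,0]
    - [0,0,0]
    - [0,0,0]
    - [0,0,-0.02]
    - [0,0,-0.04]
    - [0,0,-0.05]
    - [0,0,-0.04]
  roll: [0,0,0,0,0,0,0,0,0,0]
  claw: [0.03,0.03,0.03,0.03,0.03,0.03,0.03,0.03,0.03,0.03]

```text
time_s: 54.45
tool_pos: [0.5682, -0.0012, 0.1826]
eef_rot: [3.141, -0.001, -0.068]
ft_force: [0.5, -0.4, -3.9]
width: 0.0432
grasp_force: 61.8
```

```bash
python3 -c "
from h import *
plan([.436,-.404,.1],-5.7)"; python3 lk.py
```

```text
t 54.45 pose [ 0.568 -0.001  0.183] yaw -3.8684358421984077 roll total 1.8 shift [-0.092  0.414  0.083] j6 end 53 F [ 0.519 -0.446 -3.894] w 0.04315347978977886
white None None None []
blue None None None []
yellow [0.468 0.142] 86.87706956084332 29.41550940934904 [(np.float64(-87.9), 74, array([10.965, 33.37 ])), (np.float64(-84.5), 64, array([11.339, 28.089]))]
red [0.599 0.124] -14.674533339416683 29.4522763897364 [(np.float64(-10.0), 176, array([13.203, 67.266])), (np.float64(-8.7), 113, array([ 8.874, 65.461]))]
red None None None []
```

Emit:
arm_command:
  linear:
    - [0,0,0]
    - [-0.0115,0.052,0]
    - [-0.0115,0.052,0]
    - [-0.0115,0.052,0]
    - [-0.0115,0.052,0]
    - [-0.0115,0.052,0]
    - [-0.0115,0.052,0]
    - [-0.0115,0.051,0]
    - [-0.0115,0.051,0]
    - [0,0,0]
  roll: [1.8,0,0,0,0,0,0,0,0,0]
  claw: [0.03,0.03,0.03,0.03,0.03,0.03,0.03,0.03,0.03,0.03]

```text
time_s: 55.75
tool_pos: [0.4334, -0.406, 0.1771]
eef_rot: [-3.139, 0.003, -0.105]
ft_force: [-0.7, 1.1, -3.8]
width: 0.043
grasp_force: 62.8
```

Emit:
arm_command:
  linear:
    - [0,0,0]
    - [0,0,0.04]
    - [0,0,0.04]
    - [0,0,0]
    - [0,0,0]
    - [0,0,0]
    - [0,0,0]
    - [0,0,0]
    - [0,0,0]
    - [0,0,0]
  roll: [0,0,0,0,0,0,0,0,0,0]
  claw: [0.03,0.03,0.03,0.03,0.03,0.03,0.03,0.03,0.03,0.03]

```text
time_s: 57.0
tool_pos: [0.4358, -0.4042, 0.0999]
eef_rot: [-3.142, 0.0, -0.099]
ft_force: [0.4, -0.3, -2.2]
width: 0.0431
grasp_force: 62.8
```

```bash
python3 -c "
from h import *
plan([.436,-.404,.0375],-5.7)"
```

```text
t 57.0 pose [ 0.436 -0.404  0.1  ] yaw -5.681358268066935 roll total 0.0 shift [ 0.    -0.     0.062] j6 end 53 F [ 0.392 -0.279 -2.182] w 0.04306324582077825
```

Emit:
arm_command:
  linear:
    - [0,0,0.015]
    - [0,0,0.015]
    - [0,0,0.012]
    - [0,0,0.01]
    - [0,0,0.006]
    - [0,0,0.003]
    - [0,0,0.001]
    - [0,0,0]
    - [0,0,0]
    - [0,0,0]
  roll: [0,0,0,0,0,0,0,0,0,0]
  claw: [0.03,0.03,0.03,0.03,0.03,0.03,0.03,0.03,0.03,0.03]

```text
time_s: 58.25
tool_pos: [0.436, -0.4043, 0.0382]
eef_rot: [3.141, -0.0, -0.099]
ft_force: [0.1, -0.0, -2.5]
width: 0.043
grasp_force: 63.0
```

Emit:
arm_command:
  linear:
    - [0,0,0.0005]
    - [0,0,0.0005]
    - [0,0,0]
    - [0,0,0]
    - [0,0,0]
    - [0,0,0]
    - [0,0,0]
    - [0,0,-0.03]
    - [0,0,-0.05]
    - [0,0,-0.05]
  roll: [0,0,0,0,0,0,0,0,0,0]
  claw: [0.03,0.03,0.03,0.055,0.062,0.062,0.062,0.062,0.062,0.062]

```text
time_s: 59.5
tool_pos: [0.4356, -0.4039, 0.168]
eef_rot: [-3.141, 0.0, -0.099]
ft_force: [-0.1, -1.0, 0.8]
width: 0.0621
grasp_force: 0.0
```

```bash
python3 lk.py;python3 -c "
from h import *
plan([.6,.123,.1],-10)
w=camera('wrist'); save(w,'wx.png')
hsv=w['img']; r=strips(w,'red',(.436,-.404),.03,.062); print(r)"
```

```text
white None None None []
blue None None None []
yellow [0.469 0.124] -87.08659362748105 30.43744068691368 [(np.float64(-85.6), 164, array([12.518, 65.95 ])), (np.float64(-85.8), 153, array([11.508, 65.706]))]
red [0.6   0.123] -10.556199358741424 30.27642909127818 [(np.float64(-10.0), 176, array([13.203, 67.266])), (np.float64(-10.0), 170, array([12.744, 67.734]))]
red None None None []
t 59.55 pose [ 0.438 -0.407  0.176] yaw -5.655790550353244 roll total 4.3 shift [ 0.067 -0.55   0.076] j6 end 112 F [ 2.642 -2.268  5.85 ] w 0.062043533610841764
{'parts': [(array([ 0.433, -0.42 ]), np.float64(-4.393317979929293), 1027, array([12.976, 70.038])), (array([ 0.438, -0.39 ]), np.float64(-6.0660376537674665), 987, array([12.117, 68.263]))], 'c': array([ 0.436, -0.405]), 'yaw_n': np.float64(-8.507541016482051), 'gap': np.float64(30.31915269483712)}
```

Emit:
arm_command:
  linear:
    - [0,0,0]
    - [0.007,-0.056,0]
    - [0.007,-0.056,0]
    - [0.007,-0.056,0]
    - [0.007,-0.056,0]
    - [0.007,-0.056,0]
    - [0.007,-0.056,0]
    - [0.007,-0.056,0]
    - [0.007,-0.056,0]
    - [0.007,-0.056,0]
  roll: [4.3,0,0,0,0,0,0,0,0,0]
  claw: [0.07,0.07,0.07,0.07,0.07,0.07,0.07,0.07,0.07,0.07]

```text
time_s: 60.85
tool_pos: [0.5853, 0.0832, 0.1663]
eef_rot: [3.141, 0.0, -0.174]
ft_force: [1.5, 0.0, -0.3]
width: 0.0701
grasp_force: 0.0
```

Emit:
arm_command:
  linear:
    - [0.007,-0.044,0]
    - [0,0,0.04]
    - [0,0,0.02]
    - [0,0,0]
    - [0,0,0]
    - [0,0,0]
    - [0,0,0]
    - [0,0,0]
    - [0,0,0]
    - [0,0,0]
  roll: [0,0,0,0,0,0,0,0,0,0]
  claw: [0.07,0.07,0.07,0.07,0.07,0.07,0.07,0.07,0.07,0.07]

```text
time_s: 62.1
tool_pos: [0.5997, 0.1234, 0.1069]
eef_rot: [-3.142, 0.0, -0.174]
ft_force: [-0.8, -0.3, 0.3]
width: 0.0698
grasp_force: 0.0
```

```bash
python3 -c "
from h import *
plan([.6,.123,.028],-10)
w=camera('wrist'); print(strips(w,'red',(.6,.123)))"
```

```text
t 62.1 pose [0.6   0.123 0.107] yaw -9.973933109929876 roll total 0.0 shift [0.    0.    0.079] j6 end 112 F [-0.786 -0.256  0.267] w 0.06983363591672041
{'parts': [(array([0.605, 0.136]), np.float64(-9.939414737857987), 1660, array([11.844, 68.933])), (array([0.599, 0.106]), np.float64(-10.12286529462574), 1636, array([11.744, 68.459]))], 'c': array([0.602, 0.121]), 'yaw_n': np.float64(-10.68435762589695), 'gap': np.float64(30.033886605187465)}
```

Emit:
arm_command:
  linear:
    - [0,0.001,0.03]
    - [0,0,0.03]
    - [0,0,0.018]
    - [0,0,0]
    - [0,0,0]
    - [0,0,0]
    - [0,0,0]
    - [0,0,0]
    - [0,0,0]
    - [0,0,0]
  roll: [0,0,0,0,0,0,0,0,0,0]
  claw: [0.07,0.07,0.07,0.07,0.03,0.03,0.03,0.03,0.03,0.03]

```text
time_s: 63.4
tool_pos: [0.6009, 0.1223, 0.0306]
eef_rot: [-3.141, -0.003, -0.174]
ft_force: [0.5, -2.7, 6.3]
width: 0.043
grasp_force: 62.7
```

Emit:
arm_command:
  linear:
    - [0,0,0]
    - [0,0,-0.02]
    - [0,0,-0.04]
    - [0,0,-0.05]
    - [0,0,-0.04]
    - [0,0,0]
    - [0,0,0]
    - [0,0,0]
    - [0,0,0]
    - [0,0,0]
  roll: [0,0,0,0,0,0,0,0,0,0]
  claw: [0.03,0.03,0.03,0.03,0.03,0.03,0.03,0.03,0.03,0.03]

```text
time_s: 64.65
tool_pos: [0.5992, 0.1224, 0.1779]
eef_rot: [3.141, 0.002, -0.174]
ft_force: [-0.4, -0.9, -4.1]
width: 0.0434
grasp_force: 62.3
```

```bash
python3 -c "
from h import *
plan([.558,-.2456,.1],-5.7)"; python3 lk.py
```

```text
t 64.65 pose [0.599 0.122 0.178] yaw -9.978119287806276 roll total -4.3 shift [-0.004  0.37   0.078] j6 end 72 F [-0.415 -0.858 -4.076] w 0.04335745142365763
white None None None []
blue None None None []
yellow None None None []
red None None None []
red None None None []
```

Emit:
arm_command:
  linear:
    - [0,0,0]
    - [-0.004,0.053,0]
    - [0,0.053,0]
    - [0,0.053,0]
    - [0,0.053,0]
    - [0,0.053,0]
    - [0,0.053,0]
    - [0,0.052,0]
    - [0,0,0]
    - [0,0,0]
  roll: [-4.3,0,0,0,0,0,0,0,0,0]
  claw: [0.03,0.03,0.03,0.03,0.03,0.03,0.03,0.03,0.03,0.03]

```text
time_s: 65.95
tool_pos: [0.5589, -0.2451, 0.1787]
eef_rot: [-3.141, 0.0, -0.099]
ft_force: [0.6, -0.1, -4.4]
width: 0.043
grasp_force: 63.2
```

Emit:
arm_command:
  linear:
    - [0,0,0.04]
    - [0,0,0.04]
    - [0,0,0]
    - [0,0,0]
    - [0,0,0]
    - [0,0,0]
    - [0,0,0]
    - [0,0,0]
    - [0,0,0]
    - [0,0,0]
  roll: [0,0,0,0,0,0,0,0,0,0]
  claw: [0.03,0.03,0.03,0.03,0.03,0.03,0.03,0.03,0.03,0.03]

```text
time_s: 67.2
tool_pos: [0.5589, -0.2454, 0.0988]
eef_rot: [-3.142, 0.0, -0.099]
ft_force: [-0.6, -0.2, -4.2]
width: 0.0432
grasp_force: 63.4
```

```bash
python3 -c "
from h import *
plan([.558,-.2456,.0355],-5.7)";python3 lk.py
```

```text
t 67.2 pose [ 0.559 -0.245  0.099] yaw -5.678332298003697 roll total 0.0 shift [-0.001  0.     0.063] j6 end 72 F [-0.561 -0.236 -4.182] w 0.043217276352443275
white None None None []
blue None None None []
yellow [0.469 0.124] -87.08659362748105 30.43744068691368 [(np.float64(-85.6), 164, array([12.518, 65.95 ])), (np.float64(-85.8), 153, array([11.508, 65.706]))]
red None None None []
red None None None []
```

Emit:
arm_command:
  linear:
    - [-0.001,0,0.015]
    - [0,0,0.015]
    - [0,0,0.012]
    - [0,0,0.01]
    - [0,0,0.006]
    - [0,0,0.003]
    - [0,0,0.0015]
    - [0,0,0]
    - [0,0,0]
    - [0,0,0]
  roll: [0,0,0,0,0,0,0,0,0,0]
  claw: [0.03,0.03,0.03,0.03,0.03,0.03,0.03,0.03,0.03,0.03]

```text
time_s: 68.5
tool_pos: [0.5582, -0.2454, 0.0367]
eef_rot: [3.141, -0.001, -0.099]
ft_force: [-0.1, -0.1, -3.0]
width: 0.0431
grasp_force: 63.6
```

Emit:
arm_command:
  linear:
    - [0,0,0.0005]
    - [0,0,0.0005]
    - [0,0,0]
    - [0,0,0]
    - [0,0,0]
    - [0,0,0]
    - [0,0,0]
    - [0,0,-0.03]
    - [0,0,-0.05]
    - [0,0,-0.05]
  roll: [0,0,0,0,0,0,0,0,0,0]
  claw: [0.03,0.03,0.03,0.055,0.062,0.062,0.062,0.062,0.062,0.062]

```text
time_s: 69.75
tool_pos: [0.5577, -0.2451, 0.1665]
eef_rot: [-3.141, 0.001, -0.099]
ft_force: [0.0, -1.3, 1.0]
width: 0.0619
grasp_force: 0.0
```

```bash
python3 -c "
from h import *
w=camera('wrist'); print(strips(w,'red',(.558,-.2456),.03,.062))
plan([.469,.124,.2],94)"
```

```text
{'parts': [(array([ 0.562, -0.232]), np.float64(-6.079315556731331), 1060, array([11.852, 68.281]))]}
t 69.8 pose [ 0.561 -0.247  0.175] yaw -5.654308381326603 roll total 80.3 shift [-0.377  0.066 -0.025] j6 end -169 F [ 3.349 -0.528  6.035] w 0.06192134239528921
```

Emit:
arm_command:
  linear:
    - [0,0,-0.03]
    - [0,0,0]
    - [0,0,0]
    - [0,0,0]
    - [0,0,0]
    - [0,0,0]
    - [0,0,0]
    - [0,0,0]
    - [0,0,0]
    - [0,0,0]
  roll: [-9.7,-10,-10,-10,-10,-10,-10,-10,-10,-10]
  claw: [0.07,0.07,0.07,0.07,0.07,0.07,0.07,0.07,0.07,0.07]

```text
time_s: 71.05
tool_pos: [0.558, -0.2452, 0.1951]
eef_rot: [-3.142, -0.0, 1.647]
ft_force: [-0.2, -0.0, -0.3]
width: 0.0703
grasp_force: 0.0
```

Emit:
arm_command:
  linear:
    - [0.053,-0.009,0]
    - [0.053,-0.009,0]
    - [0.053,-0.009,0]
    - [0.053,-0.009,0]
    - [0.053,-0.009,0]
    - [0.055,-0.009,0]
    - [0.055,-0.009,0]
    - [0,0,0.05]
    - [0,0,0.04]
    - [0,0,0]
  roll: [0,0,0,0,0,0,0,0,0,0]
  claw: [0.07,0.07,0.07,0.07,0.07,0.07,0.07,0.07,0.07,0.07]

```text
time_s: 72.3
tool_pos: [0.466, 0.1245, 0.1024]
eef_rot: [-3.134, -0.0, 1.641]
ft_force: [0.8, -0.7, -0.2]
width: 0.0703
grasp_force: 0.0
```

```bash
python3 -c "
from h import *
w=camera('wrist'); print(strips(w,'yellow',(.469,.124)))
plan([.469,.124,.029],94)"
```

```text
{'parts': [(array([0.455, 0.121]), np.float64(-86.32490051604395), 1472, array([10.606, 69.409])), (array([0.485, 0.123]), np.float64(-86.28292268585014), 1441, array([10.46, 69.73]))], 'c': array([0.47 , 0.122]), 'yaw_n': np.float64(-85.84073696656174), 'gap': np.float64(30.154798745353038)}
t 72.35 pose [0.468 0.124 0.105] yaw 94.02481978381073 roll total 0.0 shift [-0.     0.001  0.076] j6 end 11 F [ 0.27  -0.144  0.302] w 0.07013311633226009
```

Emit:
arm_command:
  linear:
    - [0,0.001,0.03]
    - [0,0,0.03]
    - [0,0,0.016]
    - [0,0,0]
    - [0,0,0]
    - [0,0,0]
    - [0,0,0]
    - [0,0,0]
    - [0,0,0]
    - [0,0,0]
  roll: [0,0,0,0,0,0,0,0,0,0]
  claw: [0.07,0.07,0.07,0.07,0.03,0.03,0.03,0.03,0.03,0.03]

```text
time_s: 73.6
tool_pos: [0.4709, 0.1245, 0.031]
eef_rot: [3.14, 0.0, 1.641]
ft_force: [-0.9, -0.0, 5.6]
width: 0.0432
grasp_force: 63.4
```

Emit:
arm_command:
  linear:
    - [0,0,0]
    - [0,0,-0.02]
    - [0,0,-0.04]
    - [0,0,-0.05]
    - [0,0,-0.06]
    - [0,0,0]
    - [0,0,0]
    - [0,0,0]
    - [0,0,0]
    - [0,0,0]
  roll: [0,0,0,0,0,10,10,10,10,10]
  claw: [0.03,0.03,0.03,0.03,0.03,0.03,0.03,0.03,0.03,0.03]

```text
time_s: 74.85
tool_pos: [0.4691, 0.1245, 0.1989]
eef_rot: [-3.141, 0.001, 0.763]
ft_force: [-0.4, -0.9, -4.5]
width: 0.0435
grasp_force: 62.8
```

Emit:
arm_command:
  linear:
    - [0,0,0]
    - [0,0,0]
    - [0,0,0]
    - [0,0,0]
    - [0,0,0]
    - [0,0,0]
    - [0,0,0]
    - [0,0,0]
    - [0,0,0]
    - [0,0,0]
  roll: [10,10,10,10,9.7,0,0,0,0,0]
  claw: [0.03,0.03,0.03,0.03,0.03,0.03,0.03,0.03,0.03,0.03]

```text
time_s: 76.1
tool_pos: [0.4698, 0.1244, 0.1994]
eef_rot: [-3.142, -0.0, -0.099]
ft_force: [-0.3, -0.7, -4.6]
width: 0.0433
grasp_force: 62.8
```

```bash
python3 -c "
from h import *
plan([.453,-.235,.1],-5.7)"
```

```text
t 76.1 pose [0.47  0.124 0.199] yaw -5.658394513645156 roll total 0.0 shift [0.019 0.359 0.099] j6 end 68 F [-0.285 -0.745 -4.576] w 0.04325826712837343
```

Emit:
arm_command:
  linear:
    - [0.0025,0.045,0]
    - [0.0025,0.045,0]
    - [0.0025,0.045,0]
    - [0.0025,0.045,0]
    - [0.0025,0.045,0]
    - [0.0025,0.045,0]
    - [0.0025,0.045,0]
    - [0.0025,0.044,0]
    - [0,0,0]
    - [0,0,0]
  roll: [0,0,0,0,0,0,0,0,0,0]
  claw: [0.03,0.03,0.03,0.03,0.03,0.03,0.03,0.03,0.03,0.03]

```text
time_s: 77.35
tool_pos: [0.454, -0.2344, 0.1991]
eef_rot: [-3.141, 0.001, -0.099]
ft_force: [-0.1, -0.2, -4.6]
width: 0.0436
grasp_force: 63.9
```

Emit:
arm_command:
  linear:
    - [0,0,0.05]
    - [0,0,0.05]
    - [0,0,0]
    - [0,0,0]
    - [0,0,0]
    - [0,0,0]
    - [0,0,0]
    - [0,0,0]
    - [0,0,0]
    - [0,0,0]
  roll: [0,0,0,0,0,0,0,0,0,0]
  claw: [0.03,0.03,0.03,0.03,0.03,0.03,0.03,0.03,0.03,0.03]

```text
time_s: 78.6
tool_pos: [0.4542, -0.2347, 0.0993]
eef_rot: [-3.141, 0.0, -0.099]
ft_force: [-0.2, 1.2, -4.4]
width: 0.0431
grasp_force: 64.1
```

```bash
python3 -c "
from h import *
plan([.454,-.235,.036],-5.7)"
```

```text
t 78.6 pose [ 0.454 -0.235  0.099] yaw -5.677671176585355 roll total 0.0 shift [-0.     0.     0.063] j6 end 68 F [-0.215  1.168 -4.416] w 0.04309674873051996
```

Emit:
arm_command:
  linear:
    - [0,0,0.015]
    - [0,0,0.015]
    - [0,0,0.012]
    - [0,0,0.01]
    - [0,0,0.006]
    - [0,0,0.003]
    - [0,0,0.0015]
    - [0,0,0]
    - [0,0,0]
    - [0,0,0]
  roll: [0,0,0,0,0,0,0,0,0,0]
  claw: [0.03,0.03,0.03,0.03,0.03,0.03,0.03,0.03,0.03,0.03]

```text
time_s: 79.85
tool_pos: [0.4543, -0.2349, 0.0371]
eef_rot: [3.141, -0.0, -0.099]
ft_force: [-0.5, -0.6, -5.1]
width: 0.0433
grasp_force: 64.3
```

Emit:
arm_command:
  linear:
    - [0,0,0.0005]
    - [0,0,0.0005]
    - [0,0,0]
    - [0,0,0]
    - [0,0,0]
    - [0,0,0]
    - [0,0,0]
    - [0,0,-0.03]
    - [0,0,-0.05]
    - [0,0,-0.05]
  roll: [0,0,0,0,0,0,0,0,0,0]
  claw: [0.03,0.03,0.03,0.055,0.062,0.062,0.062,0.062,0.062,0.062]

```text
time_s: 81.1
tool_pos: [0.4539, -0.2345, 0.167]
eef_rot: [-3.141, 0.001, -0.099]
ft_force: [0.5, -0.3, 0.1]
width: 0.0622
grasp_force: 0.0
```

Emit:
arm_command:
  linear:
    - [-0.02,-0.05,-0.02]
    - [-0.01,-0.05,-0.02]
    - [0,-0.05,-0.02]
    - [0,-0.05,-0.02]
    - [-0.02,0,0]
    - [-0.02,0,0]
    - [0,0,0]
    - [0,0,0]
    - [0,0,0]
    - [0,0,0]
  roll: [0,0,0,0,0,0,0,0,0,0]
  claw: [0.062,0.062,0.062,0.062,0.062,0.062,0.062,0.062,0.062,0.062]

```text
time_s: 82.35
tool_pos: [0.4046, -0.029, 0.2458]
eef_rot: [-3.141, 0.0, -0.099]
ft_force: [-0.8, -0.7, -0.3]
width: 0.0624
grasp_force: 0.0
```

```bash
python3 -c "
from h import *
t=camera('top'); s=camera('side')
a=cv2.resize(t['img'][150:320,70:510],(792,306),interpolation=cv2.INTER_CUBIC)
b=cv2.resize(s['img'][110:420,230:400],(161,294)); b=cv2.resize(s['img'][110:300,200:380],(279,294),interpolation=cv2.INTER_CUBIC); c=cv2.resize(s['img'][270:420,200:380],(353,294),interpolation=cv2.INTER_CUBIC)
r=np.zeros((294,792,3),np.uint8); r[:,:279]=b; r[:,285:638]=c
cv2.imwrite('pics/f.png',np.vstack([a,r])[:,:,::-1])
print(strips(t,'yellow',(.453,-.235),.05,.062),strips(t,'blue',(.541,-.415),.05,.062))
print(sense()['tool_pos'])"
```

```text
{'parts': [(array([ 0.451, -0.249]), np.float64(-5.43804637479019), 174, array([13.011, 66.538])), (array([ 0.455, -0.218]), np.float64(-5.72188618667451), 151, array([11.326, 65.971]))], 'c': array([ 0.453, -0.234]), 'yaw_n': np.float64(-6.723497718967195), 'gap': np.float64(30.63456258848292)} {'parts': [(array([ 0.539, -0.43 ]), np.float64(-5.925709185459823), 186, array([13.668, 68.118])), (array([ 0.542, -0.4  ]), np.float64(-6.004719996644894), 172, array([12.882, 66.966]))], 'c': array([ 0.541, -0.415]), 'yaw_n': np.float64(-4.76344138010964), 'gap': np.float64(30.169338558349367)}
[ 0.405 -0.029  0.246]
```

View pics/f.png

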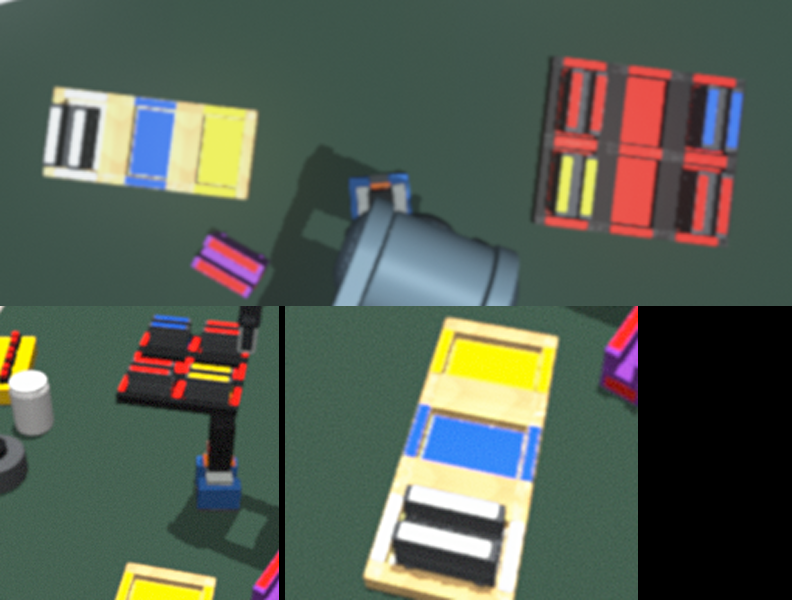

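```bash
python3 -c "
from h import *
print(ctrl.sign_off())"
```

```text
the job is handed in; nothing more can be done
None
```

I gauged white (deep), blue (shallow) and yellow (shallow) in that order; white is in the white pass nest, blue, yellow and both reds are in reject nests, the gauge is back on its stand, and the job was handed in with about 82 s on the clock (no judging result was returned).

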